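Shim the rocking bench grinder

TASK

The bench grinder rocks because the rubber foot at one corner is worn short. Push the wooden wedge, thin end first, under the steel lug that sticks out at that corner until the grinder stands level and no longer rocks, then press down on top of the lug with a fingertip to check that it stays firm, and let go. Do not pick up or tip the wedge, and leave the other things on the bench where they are.

Things in the scene. Friction and masses are not known exactly. Their poses are not given: they have to be found in the camera images.
- grinder (a joint): rocking angle of the bench grinder (6 kg, 220 mm high, blue motor, two grey wheels, on a 340 x 260 mm dark steel plate), rad: 0 = level (hard stop), 0.035 = leaning on the short foot at the lug's corner, where its weight pulls it unless the lug is held up (5 to 12 N). The wedge takes up to 20 N to push in, then jams and the force rises steeply. Readings may be off by 0.005: go by the jam or the length pushed in too.
- foot: the only steel lug that sticks out of the grinder's plate, at the corner with the short foot: 90 (its x) x 70 (its y) x 14 mm thick. Origin: centre of its underside; x along its outer edge, y inward under the grinder, z up. Underside 18 mm above the bench when level, and the plate beyond has the same underside. Wheel and tool rest are 50 mm or more inward of the origin, from 85 mm up.
- foot_edge (a point): middle of the lug's lower outer edge (the lug's origin moved 35 mm outward): 18 mm above the bench when level, about 10 mm when leaning. The wedge goes in here. Beneath the lug and plate it is empty for 100 mm inward from this edge and 45 mm to either side.
- foot_top (a point): centre of the lug's bare flat top, where to press: 32 mm above the bench when level
- wedge: loose plain wooden wedge, 120 x 60 mm, 90 g, flat on the bench outside the lug's outer edge, roughly pointing at it. Origin: centre of its flat underside; +x points to the thin end (4 mm thick); the thick end is an upright face 24 mm high; the top slopes evenly. It is 18 mm thick 84 mm back from the thin end: with about that much under the lug's edge the grinder is level. Friction holds it there.
- wedge_thin (a point): middle of the wedge's thin end, at the bench (60 mm along +x from its origin)
- wedge_thick (a point): middle of the wedge's thick upright end face, 12 mm above the bench (60 mm along -x from its origin): push here
- block: bystander: rectangular block of light wood, 45 x 110 x 40 mm high (x, y, z), origin at the centre of its underside
- half_round: bystander: half-round wooden sanding block lying on its flat side, 68 x 90 x 34 mm high (x, y, z), origin at the centre of its underside
- wrench: bystander: open-ended wrench 170 mm long lying flat, origin near its middle, along its x
- bottle: bystander: white plastic bottle with a pointed nozzle, 68 mm diameter, 195 mm high, origin at the centre of its underside
- jar: bystander: amber glass jar with a brass lid, 68 mm diameter, 100 mm high, origin at the centre of its underside
- bar: bystander: flat steel bar, 160 x 30 x 12 mm high (x, y, z), origin at the centre of its underside

How it is judged:
By the outcome, as a careful person would: the job done as asked, in the order asked, and still so for the second after the job is handed in, with the robot touching nothing.
It also fails if it takes over 61 s, if anything falls off the work surface, if the arm or the gripper's body presses on something with over 40 N, if the wrist force passes 120 N, or if a joint passes its speed limit or range.

ROBOT

A 6-joint arm with a two-finger parallel gripper is mounted at the origin on the work surface. World frame = base frame: x ahead of the robot, y to its left, z up, the work surface at z = 0. Lengths are in m, angles in rad, forces in N, time in s.
With the tool pointing down it reaches from about 0.4 to 0.825 m from the base axis. Payload 7 kg.
Tool frame: the origin (TCP) lies midway between the tips of the shut fingers; the grasp point (between the pads) lies 19 mm behind it; z points along the fingers, y is the direction in which the jaws open and shut (so a half turn about z gives the same grasp; the last joint's range is limited). The gripper opens to 85 mm and grips with 20 to 120 N. Pads are 22 mm wide; open, the fingers measure 114 mm over their backs; the gripper's body (76 mm by 85 mm) begins 54 mm behind the grasp point. The pads swing forward as they close: fully open they stand 13 mm farther back than shut.
Start: joints at [-0.859, 0.359, 0.012, 0, -1.224, -0.288], TCP at [0.278, -0.615, 0.194] pointing down, gripper open.
Joint ranges: [-3.07, 3.07], [-1.43, 2.12], [-1.02, 1.25], [-3.03, 1.67], [-3.05, -0], [-3.03, 3.03]. Speed limits (rad/s): [2.39, 2.39, 3.01, 3.14, 3.14, 3.14].

INTERFACE

Orientations are given as [roll, pitch, yaw] about the fixed x, y, z axes, in that order (R = Rz(yaw) Ry(pitch) Rx(roll)).
In Python, from workcell import arm gives the robot as it stands.
- The arm moves only by the tool servo_tool, never from a script. Its argument "targets" is a list of rows, each an object of numbers: "tx", "ty", "tz": the shift along the tool's x, y, z in mm; "ax", "ay", "az": the turn, a rotation vector about the tool's x, y, z in degrees; "grip": the opening in per cent of the stroke, from 0 (shut) to 100 (fully open). A call has 1 to 8 rows; each row shifts and turns the commanded pose from where the row before left it, along the tool's axes as they then stand; what a row does not reach is not made up. A row lasts 1/12 s, in which the tool goes at most 41.7 mm and 7.16 degrees, less where a joint would pass 70% of its speed; a pose out of reach is approached as far as the arm can. A call is refused whole if a number of a shift passes 41.7 or a number of a turn 7.16, either way. A call with a gripper value outside its range is refused whole. The fingers move at their own pace and stop on an object; "force" is the grip in N (left out, the last holds). Time passes only in rows, so rows that do not move let the fingers close. It gives the time, the measured TCP pose, the force and the opening at its end, in the units of the state.
- arm.sense(): the state, without advancing time (a new reading comes with each control period).
- arm.get_image(name): name is "scene" or "top" or "wrist"; returns a dict with "image" (400x640x3 uint8, red, green, blue), "fov_y" (degrees; the focal length in pixels is half the picture's height over the tangent of half this angle, whatever the lens; pixels are square), "cx", "cy" (the principal point, pixels), "k1" (the pictures are not rectified: a ray, as slopes to the right and down, at radius r is drawn at 1 + k1 r^2 times it, then the intrinsics apply), "pose" (4x4, takes a point from camera to world coordinates). Camera axes: x right, y down, z forward; pixel columns grow to the right and rows downward; lengths in m; the calibration is good to about 2 mm. A picture is of the moment at which its call begins. There is no depth.
- arm.close_job(): hands the job in, once; it reports no verdict.
The state is a dict: "t": time; "joint_positions": joint angles; "joint_velocities": joint speeds; "tau": joint torques, N m; "tcp_pos": TCP position; "ee_rot": TCP orientation; "contact_force": force on the tool from outside, world axes, zero at the start; "torque": the same for the moment, N m; "gripper_width": opening from 0.0 (shut) to 1.0 (fully open).
Only numpy, scipy, OpenCV 4.12 (cv2) and the standard library are available. Lean on these libraries where they do the work, as an engineer would, in place of code of your own. Each camera call takes 0.05 s, during which the arm holds its last target.

## Working session

There is one attempt and no reset: what is moved stays moved. The work goes in short steps, Python scripts to look and compute and a tool call to move; the robot and the scene stay as the last step left them, time stands still between calls to the robot, and variables do not carry over. Pictures are saved under pics/ and viewed, and the job is handed in when it is done.

Besides the shell and the picture viewer there is one more tool, called after "Request:" as a command line: name --argument value ..., lists and objects as JSON in quotes. servo_tool: Moves the arm, as the interface text tells. Its arguments: {"type":"object","properties":{"targets":{"type":"array","items":{"type":"object","properties":{"tx":{"type":"number"},"ty":{"type":"number"},"tz":{"type":"number"},"ax":{"type":"number"},"ay":{"type":"number"},"az":{"type":"number"},"grip":{"type":"number"}}}},"force":{"type":"number"}},"required":["targets"]}

```bash
mkdir -p pics; ls; cat > h.py <<'E'
import numpy as np, cv2
from workcell import arm
def K(d):
    h,w=d["image"].shape[:2]; f=h/2/np.tan(np.radians(d["fov_y"])/2); return f
def ray(d,u,v):
    f=K(d); x=(u-d["cx"])/f; y=(v-d["cy"])/f; rd=np.hypot(x,y); r=rd
    for _ in range(30): r=rd/(1+d["k1"]*r*r)
    s=r/rd if rd>0 else 1
    P=np.array(d["pose"]); return P[:3,3],P[:3,:3]@np.array([x*s,y*s,1])
def plane(d,u,v,z):
    o,r=ray(d,u,v); return o+r*(z-o[2])/r[2]
def proj(d,p):
    P=np.array(d["pose"]); c=P[:3,:3].T@(np.array(p)-P[:3,3]); x,y=c[:2]/c[2]; k=1+d["k1"]*(x*x+y*y); f=K(d)
    return f*x*k+d["cx"],f*y*k+d["cy"]
def snap(n,fn):
    d=arm.get_image(n); cv2.imwrite(f"pics/{fn}.png",d["image"][:,:,::-1]); np.save(f"pics/{fn}.npy",d,allow_pickle=True); return d
def load(fn): return np.load(f"pics/{fn}.npy",allow_pickle=True).item()
E
python3 - <<'E'
from h import *
for n in ["scene","top","wrist"]:
    d=snap(n,n+"0"); print(n,d["fov_y"],d["cx"],d["cy"],d["k1"],np.round(d["pose"],3).tolist())
print(arm.sense())
E
```

```text
pics
scene 46.34347849240472 321.2684932695478 199.44404475559892 -0.04450462589248652 [[-0.05, 0.65, -0.758, 1.509], [0.998, 0.014, -0.054, -0.045], [-0.024, -0.76, -0.65, 0.847], [0.0, 0.0, 0.0, 1.0]]
top 42.75952933926841 318.4672054347438 195.6975903478899 -0.14070551423612165 [[0.062, -0.971, 0.229, 0.23], [-0.998, -0.061, 0.01, -0.132], [0.004, -0.229, -0.973, 1.65], [0.0, 0.0, 0.0, 1.0]]
wrist 64.33197855621559 316.1459216339187 194.7710766372159 -0.03266985063893943 [[-0.412, 0.876, 0.252, 0.214], [0.911, 0.395, 0.116, -0.645], [0.002, 0.277, -0.961, 0.373], [0.0, 0.0, 0.0, 1.0]]
{'t': 0.15, 'joint_positions': array([-8.58862258e-01,  3.59254073e-01,  1.12568901e-02, -2.22809006e-04,
       -1.22409370e+00, -2.88096387e-01]), 'joint_velocities': array([ 0.00132726, -0.00055188,  0.00240931,  0.00097645, -0.00029809,
        0.000121  ]), 'tau': array([-1.72306467e-03, -5.83874524e+01,  2.93649065e+01,  6.94056630e+00,
       -4.30727101e-03, -5.53948695e-06]), 'tcp_pos': array([ 0.2773897 , -0.61491829,  0.19345874]), 'ee_rot': array([ 3.14029193e+00, -1.67001162e-04, -2.71783071e+00]), 'contact_force': array([ 0.41432673,  0.18866385, -0.07845161]), 'torque': array([-0.01295248,  0.03331689, -0.03965586]), 'gripper_width': 0.9987475553025362}
```

View pics/scene0.png

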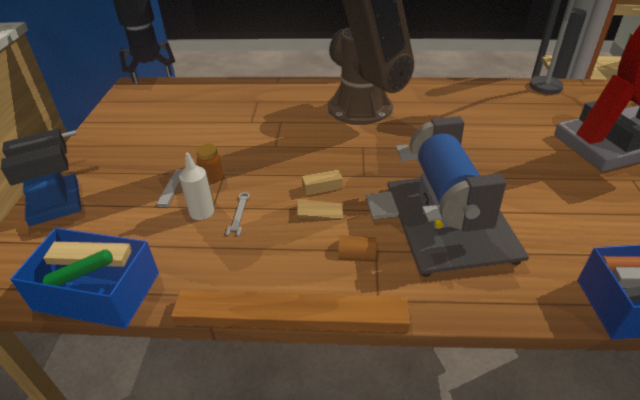

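View pics/top0.png

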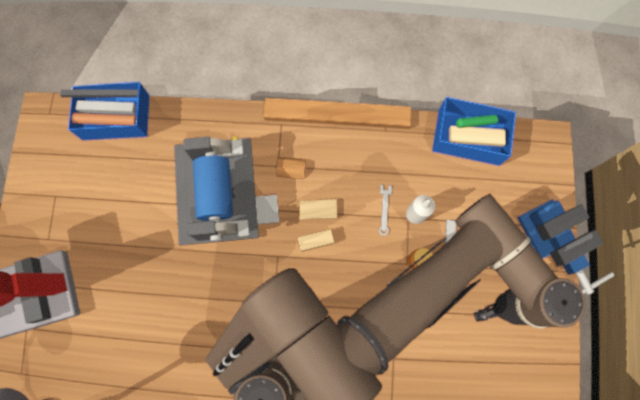

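View pics/wrist0.png

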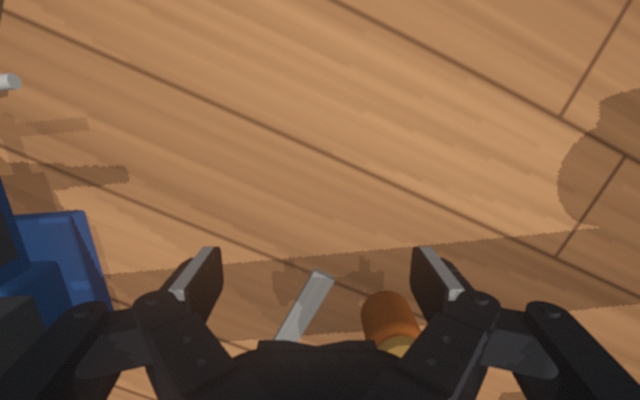

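```bash
python3 - <<'E'
from h import *
a=load("top0")["image"][:,:,::-1][140:270,160:400]; b=load("scene0")["image"][:,:,::-1][160:280,280:440]
cv2.imwrite("pics/zt.png",cv2.resize(a,(720,390),interpolation=cv2.INTER_CUBIC))
cv2.imwrite("pics/zs.png",cv2.resize(b,(800,600),interpolation=cv2.INTER_CUBIC))
d=load("top0")
for u,v in [(318,210),(316,240),(267,209),(250,209),(291,168)]: print(u,v,plane(d,u,v,0.02))
E
```

```text
318 210 [ 0.56635281 -0.1160185   0.02      ]
316 240 [ 0.4676218  -0.11568162  0.02      ]
267 209 [0.5592339  0.05022484 0.02      ]
250 209 [0.55571267 0.10578468 0.02      ]
291 168 [ 0.70289274 -0.01768063  0.02      ]
```

View pics/zt.png

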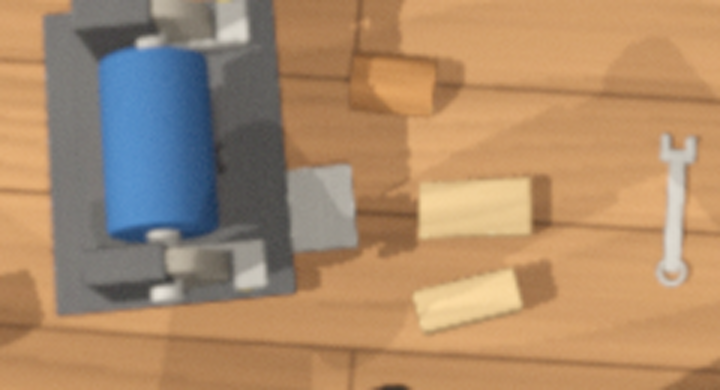

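View pics/zs.png

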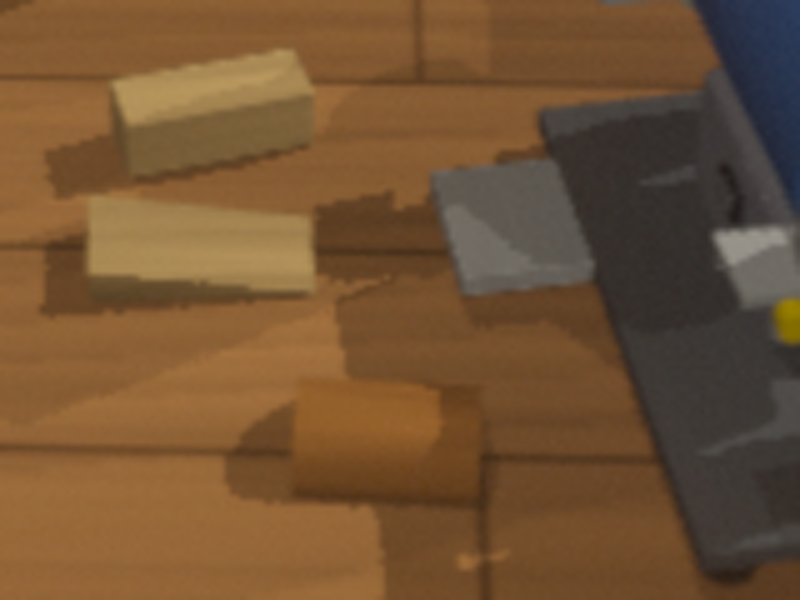

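```bash
python3 - <<'E'
from h import *
t=load("top0"); s=load("scene0")
tz=lambda u,v,z: plane(t,160+(u-1)/3,140+(v-1)/3,z)
sz=lambda u,v,z: plane(s,280+(u-2)/5,160+(v-2)/5,z)
def rep(n,a): print(n,[tuple(np.round(p[:2]*1000).astype(int)) for p in a])
rep("wedge T thickU,thickL,thinU,thinL",[tz(530,178,.024),tz(532,234,.024),tz(418,183,.004),tz(418,240,.004)])
rep("wedge S thick far/near, thin far/near",[sz(90,196,.024),sz(88,275,.024),sz(314,218,.004),sz(314,290,.004)])
rep("lug T outer far,near; inner",[tz(350,165,.025),tz(357,247,.025),tz(287,172,.025),tz(294,251,.03)])
rep("lug S outer ; inner",[sz(432,174,.025),sz(466,283,.025),sz(555,160,.03),sz(596,268,.03)])
E
```

```text
wedge T thickU,thickL,thinU,thinL [(np.int64(606), np.int64(-174)), (np.int64(544), np.int64(-179)), (np.int64(597), np.int64(-51)), (np.int64(533), np.int64(-56))]
wedge S thick far/near, thin far/near [(np.int64(547), np.int64(-178)), (np.int64(611), np.int64(-173)), (np.int64(540), np.int64(-56)), (np.int64(598), np.int64(-55))]
lug T outer far,near; inner [(np.int64(608), np.int64(23)), (np.int64(518), np.int64(8)), (np.int64(596), np.int64(91)), (np.int64(508), np.int64(75))]
lug S outer ; inner [(np.int64(526), np.int64(8)), (np.int64(614), np.int64(24)), (np.int64(519), np.int64(75)), (np.int64(606), np.int64(91))]
```

Request:
servo_tool --targets '[{"tz":-20},{"tz":-25,"az":-7},{"tz":-25,"az":-7},{"tz":-25,"az":-7},{"tz":-25,"az":-7},{"tz":-20,"az":-7,"grip":35},{"az":-7},{"az":-7}]'

```text
invalid input at $.targets[0]: expected keys tx, ty, tz, ax, ay, az, grip
```

Request:
servo_tool --targets '[{"tx":0,"ty":0,"tz":-20,"ax":0,"ay":0,"az":0,"grip":35},{"tx":0,"ty":0,"tz":-25,"ax":0,"ay":0,"az":-7,"grip":35},{"tx":0,"ty":0,"tz":-25,"ax":0,"ay":0,"az":-7,"grip":35},{"tx":0,"ty":0,"tz":-25,"ax":0,"ay":0,"az":-7,"grip":35},{"tx":0,"ty":0,"tz":-25,"ax":0,"ay":0,"az":-7,"grip":35},{"tx":0,"ty":0,"tz":-20,"ax":0,"ay":0,"az":-7,"grip":35},{"tx":0,"ty":0,"tz":0,"ax":0,"ay":0,"az":-7,"grip":35},{"tx":0,"ty":0,"tz":0,"ax":0,"ay":0,"az":-7,"grip":35}]'

```text
t: 0.82
tcp_pos: [0.2779, -0.6157, 0.3358]
ee_rot: [-3.139, -0.001, -1.857]
contact_force: [0.2, 1.2, -1.5]
gripper_width: 0.35
```

Request:
servo_tool --targets '[{"tx":0,"ty":0,"tz":0,"ax":0,"ay":0,"az":-7,"grip":35},{"tx":0,"ty":0,"tz":0,"ax":0,"ay":0,"az":-7,"grip":35},{"tx":0,"ty":0,"tz":0,"ax":0,"ay":0,"az":-7,"grip":35},{"tx":-30,"ty":-27,"tz":0,"ax":0,"ay":0,"az":0,"grip":35},{"tx":-30,"ty":-27,"tz":0,"ax":0,"ay":0,"az":0,"grip":35},{"tx":-30,"ty":-27,"tz":0,"ax":0,"ay":0,"az":0,"grip":35},{"tx":-30,"ty":-27,"tz":0,"ax":0,"ay":0,"az":0,"grip":35},{"tx":-30,"ty":-27,"tz":0,"ax":0,"ay":0,"az":0,"grip":35}]'

```text
t: 1.48
tcp_pos: [0.4016, -0.454, 0.334]
ee_rot: [3.141, 0.0, -1.497]
contact_force: [0.3, -0.5, 0.5]
gripper_width: 0.349
```

Request:
servo_tool --targets '[{"tx":-30,"ty":-27,"tz":0,"ax":0,"ay":0,"az":0,"grip":35},{"tx":-30,"ty":-27,"tz":0,"ax":0,"ay":0,"az":0,"grip":35},{"tx":-30,"ty":-27,"tz":0,"ax":0,"ay":0,"az":0,"grip":35},{"tx":-30,"ty":-27,"tz":0,"ax":0,"ay":0,"az":0,"grip":35},{"tx":-30,"ty":-27,"tz":0,"ax":0,"ay":0,"az":0,"grip":35},{"tx":-30,"ty":-27,"tz":0,"ax":0,"ay":0,"az":0,"grip":35},{"tx":0,"ty":0,"tz":0,"ax":0,"ay":0,"az":0,"grip":35},{"tx":0,"ty":0,"tz":0,"ax":0,"ay":0,"az":0,"grip":35}]'

```text
t: 2.15
tcp_pos: [0.5501, -0.262, 0.3334]
ee_rot: [3.14, 0.001, -1.493]
contact_force: [-0.2, 0.2, 0.4]
gripper_width: 0.355
```

```bash
python3 - <<'E'
from h import *
d=snap("wrist","w1"); s=arm.sense(); print(s["tcp_pos"],s["ee_rot"],s["t"],s["joint_positions"],s["contact_force"])
cv2.imwrite("pics/w1z.png",cv2.resize(d["image"][:,:,::-1],(800,500)))
E
```

```text
[ 0.54937961 -0.26319656  0.33373401] [ 3.14061366e+00  1.72575160e-04 -1.49406031e+00] 2.2 [-1.26448927e-01  1.95996651e-01  9.93114311e-02  2.86560788e-05
 -1.47510478e+00  2.03182273e-01] [0.12678845 0.10342334 0.22644223]
```

View pics/w1.png

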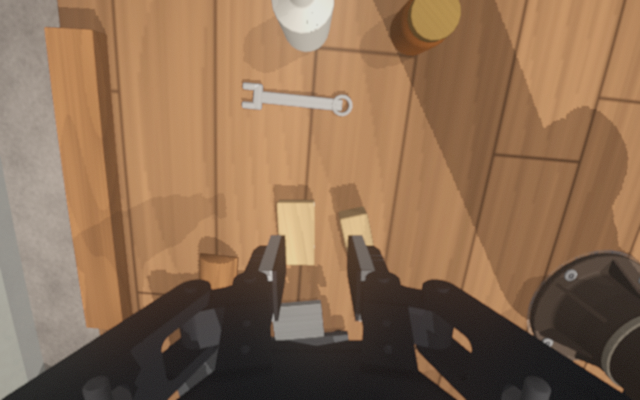

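```bash
python3 - <<'E'
from h import *
d=load("w1")
cv2.imwrite("pics/w1z.png",cv2.resize(d["image"][190:350,230:400,::-1],None,fx=3.75,fy=3.75,interpolation=cv2.INTER_CUBIC)[:600])
E
```

```text
(no output)
```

View pics/w1z.png

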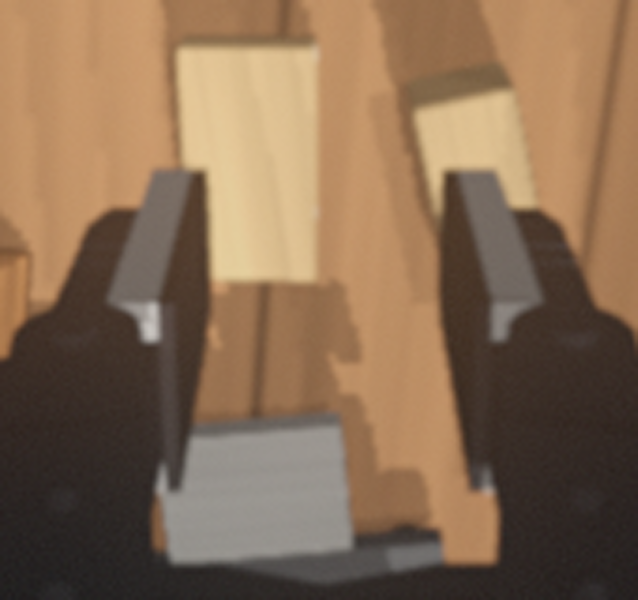

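```bash
python3 - <<'E'
from h import *
d=load("w1"); f=lambda u,v,z: np.round(plane(d,230+(u-1.4)/3.75,190+(v-1.4)/3.75,z)[:2]*1000)
print("thick",f(178,46,.024),f(316,46,.024),"bottom",f(178,38,0),f(316,38,0),"thin R",f(316,282,.004),f(211,280,.004))
print("lug outer R top",f(341,425,.024),"low",f(338,414,.010),"mid",f(200,433,.024),"inner R",f(353,550,.030),"blockcorner",f(413,108,.04),f(511,87,.04))
E
```

```text
thick [ 607. -175.] [ 548. -180.] bottom [ 609. -171.] [ 548. -176.] thin R [538. -56.] [588. -53.]
lug outer R top [521.   8.] low [522.  11.] mid [588.  17.] inner R [510.  74.] blockcorner [ 505. -161.] [ 465. -173.]
```

Request:
servo_tool --targets '[{"tx":-6,"ty":-4,"tz":39,"ax":0,"ay":0,"az":0,"grip":35},{"tx":-6,"ty":-4,"tz":39,"ax":0,"ay":0,"az":0,"grip":35},{"tx":-6,"ty":-4,"tz":39,"ax":0,"ay":0,"az":0,"grip":35},{"tx":-6,"ty":-4,"tz":39,"ax":0,"ay":0,"az":0,"grip":35},{"tx":-6,"ty":-4,"tz":39,"ax":0,"ay":0,"az":0,"grip":35},{"tx":-6,"ty":-5,"tz":39,"ax":0,"ay":0,"az":0,"grip":35},{"tx":-6,"ty":-5,"tz":30,"ax":0,"ay":0,"az":0,"grip":35},{"tx":-2,"ty":-5,"tz":20,"ax":0,"ay":0,"az":0,"grip":35}]'

```text
t: 2.87
tcp_pos: [0.5781, -0.2181, 0.0469]
ee_rot: [3.138, 0.001, -1.498]
contact_force: [-0.5, 0.0, 0.6]
gripper_width: 0.35
```

Request:
servo_tool --targets '[{"tx":0,"ty":0,"tz":20,"ax":0,"ay":0,"az":0,"grip":35},{"tx":0,"ty":0,"tz":10,"ax":0,"ay":0,"az":0,"grip":35},{"tx":0,"ty":0,"tz":0,"ax":0,"ay":0,"az":0,"grip":35}]'

```text
t: 3.12
tcp_pos: [0.5784, -0.2184, 0.0178]
ee_rot: [3.137, 0.001, -1.498]
contact_force: [-0.8, 0.5, -0.3]
gripper_width: 0.354
```

```bash
python3 - <<'E'
from h import *
d=snap("wrist","w2"); snap("scene","s2"); s=arm.sense(); print(s["tcp_pos"],s["ee_rot"],s["t"],s["contact_force"])
E
```

```text
[ 0.58065152 -0.21851018  0.0208772 ] [-3.14140920e+00 -3.68235522e-04 -1.49692993e+00] 3.2167 [ 0.07379774 -0.06481259  0.39814947]
```

View pics/w2.png

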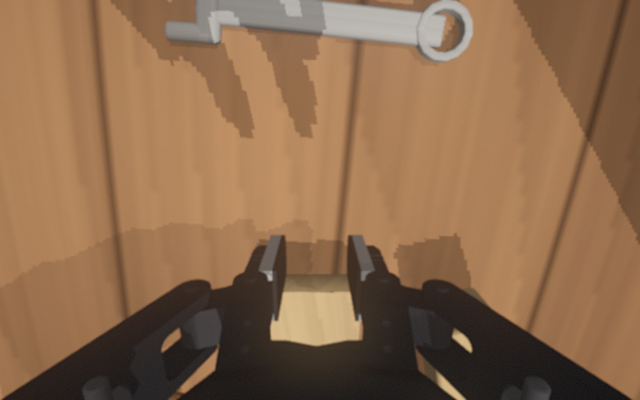

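View pics/s2.png

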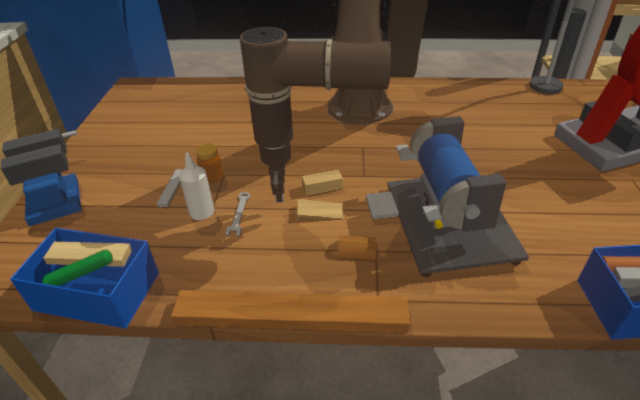

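Request:
servo_tool --targets '[{"tx":0,"ty":0,"tz":6,"ax":0,"ay":0,"az":0,"grip":35},{"tx":0,"ty":0,"tz":4,"ax":0,"ay":0,"az":0,"grip":35},{"tx":-10,"ty":0,"tz":0,"ax":0,"ay":0,"az":0,"grip":35},{"tx":-8,"ty":0,"tz":0,"ax":0,"ay":0,"az":0,"grip":35},{"tx":-4,"ty":0,"tz":0,"ax":0,"ay":0,"az":0,"grip":35},{"tx":-4,"ty":0,"tz":0,"ax":0,"ay":0,"az":0,"grip":35},{"tx":-4,"ty":0,"tz":0,"ax":0,"ay":0,"az":0,"grip":35},{"tx":0,"ty":0,"tz":0,"ax":0,"ay":0,"az":0,"grip":35}]'

```text
t: 3.88
tcp_pos: [0.5786, -0.1867, 0.0105]
ee_rot: [-3.141, 0.0, -1.495]
contact_force: [-1.0, 0.4, 0.2]
gripper_width: 0.349
```

```bash
python3 - <<'E'
from h import *
d=snap("wrist","w3"); s=arm.sense(); print(s["tcp_pos"],s["ee_rot"],s["t"],s["contact_force"])
E
```

```text
[ 0.57865014 -0.18709584  0.01045149] [-3.14124978e+00 -4.96995707e-05 -1.49520355e+00] 3.9333 [-0.55577276  0.69871611  0.34149479]
```

View pics/w3.png

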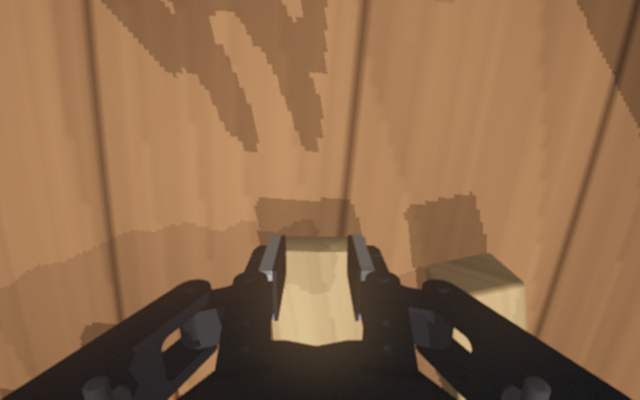

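```bash
python3 - <<'E'
from h import *
d=load("w3"); 
for u,v in [(285,238),(350,238),(258,200),(352,198)]: print(plane(d,u,v,.024), plane(d,u,v,0))
print([proj(d,[.578,-.187+dy,z]) for dy in (-.011,.0,.011) for z in (.01,.03)])
E
python3 - <<'E'
import sys; sys.path.insert(0,'.')
import os; os.chdir('.')
from h import *
d=load("w3")
cv2.imwrite("pics/w3z.png",cv2.resize(d["image"][190:350,230:400,::-1],None,fx=3.75,fy=3.75,interpolation=cv2.INTER_CUBIC)[:600])
E
```

```text
[ 0.59669846 -0.18311551  0.024     ] [ 0.59845185 -0.17233268  0.        ]
[ 0.5600671  -0.18592114  0.024     ] [ 0.55651594 -0.17554458  0.        ]
[ 0.61249426 -0.2044366   0.024     ] [ 0.61653503 -0.19674126  0.        ]
[ 0.56148327 -0.20948399  0.024     ] [ 0.55813719 -0.20251955  0.        ]
[(np.float64(319.8121021924981), np.float64(207.6407733143812)), (np.float64(320.19597296144576), np.float64(219.47053600190353)), (np.float64(318.37036204473696), np.float64(224.85011378018322)), (np.float64(318.5872709459677), np.float64(238.36871613976157)), (np.float64(316.974058698668), np.float64(241.5066692209195)), (np.float64(317.03524910583127), np.float64(256.5850339240327))]
```

View pics/w3z.png

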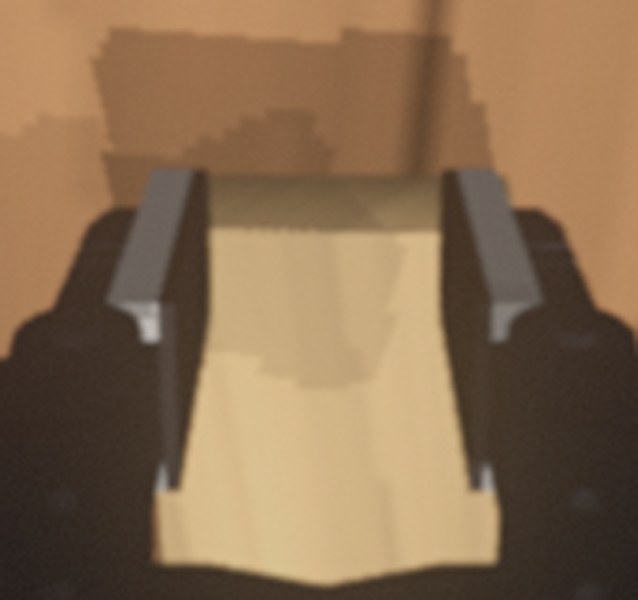

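```bash
python3 - <<'E'
from h import *
d=load("s2"); print([proj(d,[.580,-.2185,z]) for z in (.0,.02,.04,.07)])
d=snap("scene","s3"); print([proj(d,[.5786,-.187,z]) for z in (.0,.01,.03,.06)])
cv2.imwrite("pics/s3z.png",cv2.resize(d["image"][140:260,240:400,::-1],(800,600),interpolation=cv2.INTER_CUBIC))
E
```

```text
[(np.float64(282.0983520294217), np.float64(213.14637893062584)), (np.float64(281.51072065982135), np.float64(207.6134635459717)), (np.float64(280.9112623104711), np.float64(201.96420382183268)), (np.float64(279.9891620126564), np.float64(193.2645246907403))]
[(np.float64(293.73016398087276), np.float64(212.98408968067466)), (np.float64(293.49782313442404), np.float64(210.2293152359497)), (np.float64(293.02611589164405), np.float64(204.63320295265146)), (np.float64(292.3004885859941), np.float64(196.01614416141373))]
```

View pics/s3z.png

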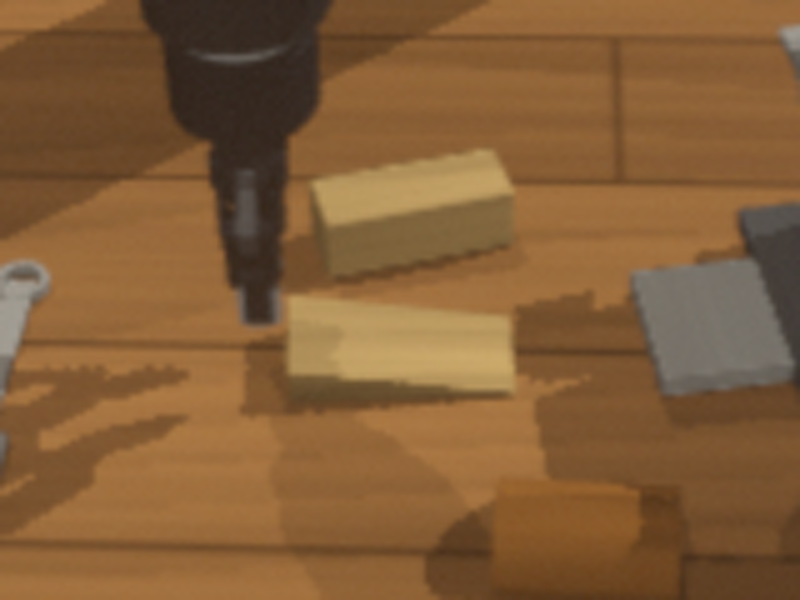

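```bash
python3 - <<'E'
from h import *
d=load("s3"); 
u,v=240+(262-2)/5,140+(325-2)/5
for z in (0,.01,.02,.03,.04,.05): print(z,plane(d,u,v,z))
w=load("w3")
for uu in (190,458):
  for z in (.01,.02,.03,.04,.05,.06): print(uu,z,plane(w,230+(uu-1.4)/3.75,190+(170-1.4)/3.75,z))
E
```

```text
0 [ 0.54434054 -0.19505748  0.        ]
0.01 [ 0.55573627 -0.19328938  0.01      ]
0.02 [ 0.56713201 -0.19152128  0.02      ]
0.03 [ 0.57852775 -0.18975318  0.03      ]
0.04 [ 0.58992349 -0.18798508  0.04      ]
0.05 [ 0.60131923 -0.18621697  0.05      ]
190 0.01 [ 0.60068892 -0.1786168   0.01      ]
190 0.02 [ 0.59979323 -0.18300999  0.02      ]
190 0.03 [ 0.59889753 -0.18740318  0.03      ]
190 0.04 [ 0.59800184 -0.19179636  0.04      ]
190 0.05 [ 0.59710615 -0.19618955  0.05      ]
190 0.06 [ 0.59621045 -0.20058273  0.06      ]
458 0.01 [ 0.55713672 -0.18195406  0.01      ]
458 0.02 [ 0.55866415 -0.18616157  0.02      ]
458 0.03 [ 0.56019159 -0.19036908  0.03      ]
458 0.04 [ 0.56171902 -0.19457659  0.04      ]
458 0.05 [ 0.56324646 -0.1987841   0.05      ]
458 0.06 [ 0.56477389 -0.20299161  0.06      ]
```

Request:
servo_tool --targets '[{"tx":10,"ty":0,"tz":0,"ax":0,"ay":0,"az":0,"grip":0},{"tx":0,"ty":0,"tz":0,"ax":0,"ay":0,"az":0,"grip":0},{"tx":0,"ty":0,"tz":0,"ax":0,"ay":0,"az":0,"grip":0},{"tx":0,"ty":0,"tz":0,"ax":0,"ay":0,"az":0,"grip":0},{"tx":0,"ty":0,"tz":0,"ax":0,"ay":0,"az":0,"grip":0},{"tx":0,"ty":0,"tz":0,"ax":0,"ay":0,"az":0,"grip":0}]'

```text
t: 4.48
tcp_pos: [0.5791, -0.1976, 0.0101]
ee_rot: [3.141, 0.0, -1.496]
contact_force: [-0.3, -0.6, 0.2]
gripper_width: 0.001
```

```bash
python3 - <<'E'
from h import *
s=arm.sense(); print(s["tcp_pos"],s["t"],s["contact_force"],s["gripper_width"])
d=snap("scene","s4"); p=s["tcp_pos"]; print([proj(d,[p[0],p[1],z]) for z in (.0,.01,.03,.06)])
w=snap("wrist","w4"); print([proj(w,[p[0],p[1]-.011,z]) for z in (.0,.01,.03,.06)])
a=cv2.resize(d["image"][160:240,240:340,::-1],(400,320),interpolation=cv2.INTER_CUBIC)
b=cv2.resize(w["image"][180:340,220:420,::-1],(400,320),interpolation=cv2.INTER_CUBIC)
cv2.imwrite("pics/c4.png",np.hstack([a,b]))
E
```

```text
[ 0.57914398 -0.19762272  0.0101349 ] 4.4833 [-0.34378396 -0.63858269  0.19479407] 0.00116733072492737
[(np.float64(289.8029930451126), np.float64(213.0567784266242)), (np.float64(289.5503632114286), np.float64(210.302854587785)), (np.float64(289.0374812205795), np.float64(204.70848980298592)), (np.float64(288.2485586815572), np.float64(196.09417346000302))]
[(np.float64(318.6272879191752), np.float64(203.01517904864872)), (np.float64(318.74778869363155), np.float64(208.1028667084715)), (np.float64(319.0294645543901), np.float64(220.00187242114563)), (np.float64(319.5946857741055), np.float64(243.90566643433806))]
```

View pics/c4.png

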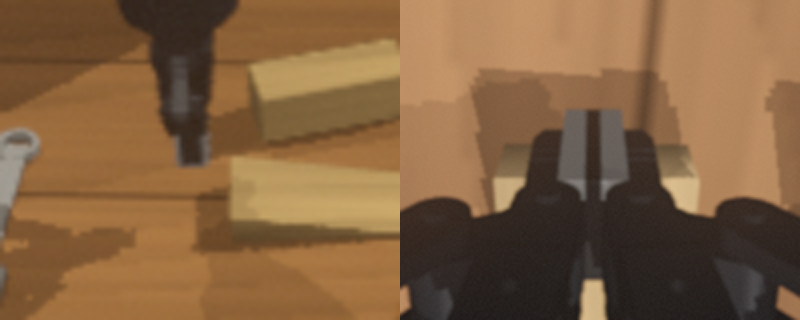

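Request:
servo_tool --targets '[{"tx":0,"ty":0,"tz":3,"ax":0,"ay":0,"az":0,"grip":0},{"tx":0,"ty":0,"tz":3,"ax":0,"ay":0,"az":0,"grip":0},{"tx":0,"ty":0,"tz":0,"ax":0,"ay":0,"az":0,"grip":0}]'

```text
t: 4.83
tcp_pos: [0.5787, -0.1974, 0.0034]
ee_rot: [3.141, 0.0, -1.496]
contact_force: [0.2, 0.3, -0.5]
gripper_width: -0.002
```

Request:
servo_tool --targets '[{"tx":0,"ty":0,"tz":1,"ax":0,"ay":0,"az":0,"grip":0},{"tx":0,"ty":0,"tz":1,"ax":0,"ay":0,"az":0,"grip":0},{"tx":0,"ty":0,"tz":1,"ax":0,"ay":0,"az":0,"grip":0},{"tx":0,"ty":0,"tz":0,"ax":0,"ay":0,"az":0,"grip":0}]'

```text
t: 5.17
tcp_pos: [0.5791, -0.1975, 0.001]
ee_rot: [3.141, 0.0, -1.496]
contact_force: [0.7, 0.3, 0.1]
gripper_width: 0.002
```

Request:
servo_tool --targets '[{"tx":0,"ty":0,"tz":1,"ax":0,"ay":0,"az":0,"grip":0},{"tx":0,"ty":0,"tz":1,"ax":0,"ay":0,"az":0,"grip":0},{"tx":0,"ty":0,"tz":1,"ax":0,"ay":0,"az":0,"grip":0},{"tx":0,"ty":0,"tz":0,"ax":0,"ay":0,"az":0,"grip":0}]'

```text
t: 5.5
tcp_pos: [0.5791, -0.1976, -0.002]
ee_rot: [3.141, 0.0, -1.496]
contact_force: [-0.4, 0.2, -0.2]
gripper_width: -0.001
```

```bash
python3 - <<'E'
from h import *
s=arm.sense(); print(s["tcp_pos"],s["t"],s["contact_force"],s["gripper_width"])
d=snap("scene","s5"); t=snap("top","t5")
a=cv2.resize(d["image"][160:240,240:340,::-1],(400,320),interpolation=cv2.INTER_CUBIC)
b=cv2.resize(t["image"][180:260,260:360,::-1],(400,320),interpolation=cv2.INTER_CUBIC)
cv2.imwrite("pics/c5.png",np.hstack([a,b]))
E
```

```text
[ 0.57907791 -0.1975569  -0.0020141 ] 5.5 [-0.36687703  0.20650738 -0.15360866] -0.0006612216680422699
```

View pics/c5.png

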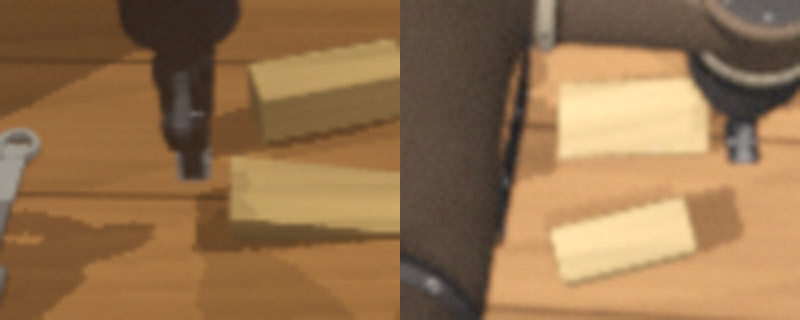

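Request:
servo_tool --targets '[{"tx":0,"ty":0,"tz":4,"ax":0,"ay":0,"az":0,"grip":0},{"tx":0,"ty":0,"tz":4,"ax":0,"ay":0,"az":0,"grip":0},{"tx":0,"ty":0,"tz":4,"ax":0,"ay":0,"az":0,"grip":0},{"tx":0,"ty":0,"tz":2,"ax":0,"ay":0,"az":0,"grip":0},{"tx":0,"ty":0,"tz":0,"ax":0,"ay":0,"az":0,"grip":0}]'

```text
t: 6.02
tcp_pos: [0.5786, -0.1976, -0.0167]
ee_rot: [3.14, 0.0, -1.496]
contact_force: [0.2, 0.8, -0.2]
gripper_width: 0.0
```

```bash
python3 - <<'E'
from h import *
s=arm.sense(); print(s["tcp_pos"],s["t"],s["contact_force"],s["gripper_width"])
d=snap("scene","s6"); w=snap("wrist","w6")
p=s["tcp_pos"]; print([proj(d,[p[0],p[1],z]) for z in (.0,.01,.02,.03)])
t5=load("t5");print(plane(t5,345.5,219.5,.03))
a=cv2.resize(d["image"][160:240,240:340,::-1],(400,320),interpolation=cv2.INTER_CUBIC)
b=cv2.resize(w["image"][180:340,220:420,::-1],(400,320),interpolation=cv2.INTER_CUBIC)
cv2.imwrite("pics/c6.png",np.hstack([a,b]))
E
```

```text
[ 0.57857536 -0.19756243 -0.01671341] 6.0167 [ 0.16301504  0.78248289 -0.2352287 ] 0.0002865000683599913
[(np.float64(289.84636789518703), np.float64(212.91590698849922)), (np.float64(289.5940531511859), np.float64(210.1621859783445)), (np.float64(289.33921360771933), np.float64(207.37978043053025)), (np.float64(289.0818137038586), np.float64(204.56826681078815))]
[ 0.53857802 -0.20658517  0.03      ]
```

View pics/c6.png

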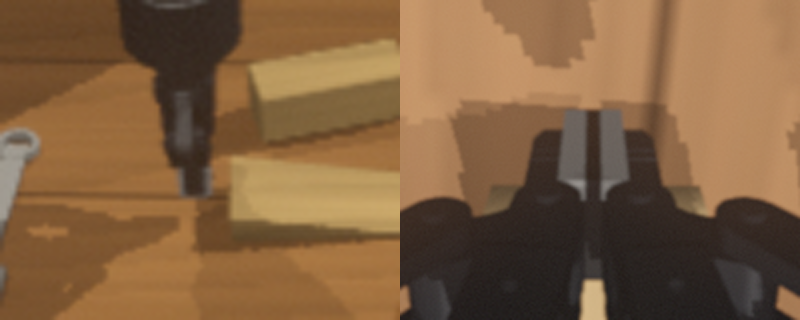

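```bash
python3 - <<'E'
from h import *
def tri(rs):
    A=np.zeros((3,3));b=np.zeros(3)
    for o,r in rs:
        r=r/np.linalg.norm(r);M=np.eye(3)-np.outer(r,r);A+=M;b+=M@o
    p=np.linalg.solve(A,b); return p,[np.linalg.norm((np.eye(3)-np.outer(r,r)/(r@r))@(p-o)) for o,r in rs]
print(tri([ray(load("s5"),288.5,205),ray(load("t5"),345.7,219.8)]))
t=snap("top","t6"); s=arm.sense(); p=s["tcp_pos"]; print(p,proj(t,p),proj(t,[p[0],p[1],.015]))
cv2.imwrite("pics/t6z.png",cv2.resize(t["image"][170:260,250:380,::-1],(780,540),interpolation=cv2.INTER_CUBIC))
E
```

```text
(array([ 0.54355643, -0.20691814, -0.00240228]), [np.float64(0.0018791071104494815), np.float64(0.0018791071104494615)])
[ 0.57925674 -0.19760619 -0.01583869] (np.float64(342.65514947161495), np.float64(209.87822981761573)) (np.float64(343.12726751204104), np.float64(207.97153677102122))
```

View pics/t6z.png

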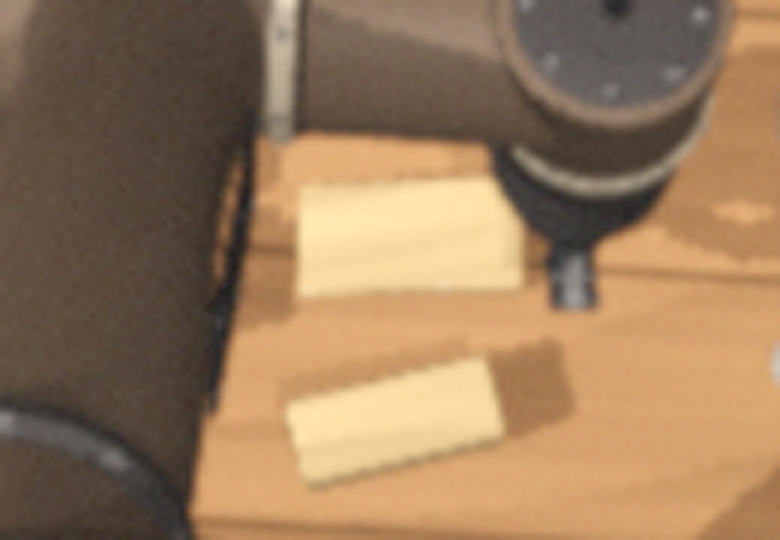

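Request:
servo_tool --targets '[{"tx":0,"ty":0,"tz":2,"ax":0,"ay":0,"az":0,"grip":0},{"tx":0,"ty":0,"tz":2,"ax":0,"ay":0,"az":0,"grip":0},{"tx":0,"ty":0,"tz":2,"ax":0,"ay":0,"az":0,"grip":0},{"tx":0,"ty":0,"tz":0,"ax":0,"ay":0,"az":0,"grip":0}]'

```text
t: 6.5
tcp_pos: [0.5789, -0.1975, -0.0223]
ee_rot: [3.141, 0.0, -1.496]
contact_force: [0.5, -0.0, 0.1]
gripper_width: -0.002
```

```bash
python3 - <<'E'
from h import *
s=arm.sense(); print(s["tcp_pos"],s["t"],s["contact_force"],s["gripper_width"])
d=snap("scene","s7"); w=snap("wrist","w7")
p=s["tcp_pos"]; print([proj(d,[p[0],p[1],z]) for z in (.0,.01,.02,.03)])
a=cv2.resize(d["image"][170:230,250:325,::-1],(400,320),interpolation=cv2.INTER_CUBIC)
b=cv2.resize(w["image"][180:340,220:420,::-1],(400,320),interpolation=cv2.INTER_CUBIC)
cv2.imwrite("pics/c7.png",np.hstack([a,b]))
E
```

```text
[ 0.57888952 -0.1975354  -0.02225278] 6.5 [ 0.50008763 -0.01616568  0.13255502] -0.0021672980678386325
[(np.float64(289.84459016906123), np.float64(212.99408093564324)), (np.float64(289.5922154405515), np.float64(210.24024180086747)), (np.float64(289.33731475667645), np.float64(207.45771067793223)), (np.float64(289.0798525314046), np.float64(204.64606382127116))]
```

View pics/c7.png

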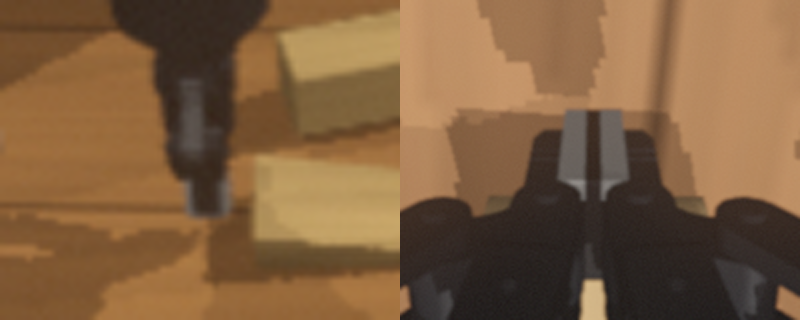

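Request:
servo_tool --targets '[{"tx":0,"ty":0,"tz":0,"ax":0,"ay":0,"az":0,"grip":35},{"tx":0,"ty":0,"tz":1,"ax":0,"ay":0,"az":0,"grip":35},{"tx":0,"ty":0,"tz":2,"ax":0,"ay":0,"az":0,"grip":35},{"tx":0,"ty":0,"tz":2,"ax":0,"ay":0,"az":0,"grip":35},{"tx":0,"ty":0,"tz":0,"ax":0,"ay":0,"az":0,"grip":35},{"tx":0,"ty":0,"tz":0,"ax":0,"ay":0,"az":0,"grip":35}]'

```text
t: 7.1
tcp_pos: [0.579, -0.1976, -0.027]
ee_rot: [3.141, 0.0, -1.496]
contact_force: [-0.3, 0.2, -0.9]
gripper_width: 0.348
```

```bash
python3 - <<'E'
from h import *
s=arm.sense(); print(s["tcp_pos"],s["t"],s["contact_force"],s["gripper_width"])
d=snap("scene","s8"); w=snap("wrist","w8")
a=cv2.resize(d["image"][170:230,250:325,::-1],(400,320),interpolation=cv2.INTER_CUBIC)
b=cv2.resize(w["image"][180:340,220:420,::-1],(400,320),interpolation=cv2.INTER_CUBIC)
cv2.imwrite("pics/c8.png",np.hstack([a,b]))
E
```

```text
[ 0.57902675 -0.19756362 -0.02704588] 7.1 [-0.28067541  0.18906457 -0.8612116 ] 0.3479059160374892
```

View pics/c8.png

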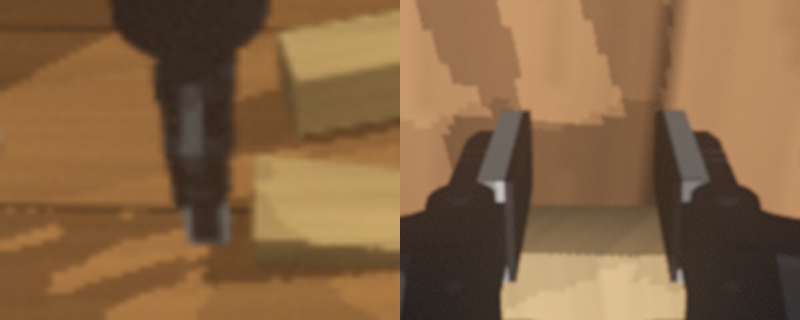

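Request:
servo_tool --targets '[{"tx":-4,"ty":0,"tz":0,"ax":0,"ay":0,"az":0,"grip":35},{"tx":-4,"ty":0,"tz":0,"ax":0,"ay":0,"az":0,"grip":35},{"tx":-4,"ty":0,"tz":0,"ax":0,"ay":0,"az":0,"grip":35},{"tx":-3,"ty":0,"tz":0,"ax":0,"ay":0,"az":0,"grip":35},{"tx":-3,"ty":0,"tz":0,"ax":0,"ay":0,"az":0,"grip":35},{"tx":-3,"ty":0,"tz":0,"ax":0,"ay":0,"az":0,"grip":35}]'

```text
t: 7.7
tcp_pos: [0.5777, -0.1762, -0.0267]
ee_rot: [-3.141, -0.0, -1.496]
contact_force: [0.2, -0.5, 0.1]
gripper_width: 0.349
```

```bash
python3 - <<'E'
from h import *
s=arm.sense(); print(s["tcp_pos"],s["t"],s["contact_force"],s["gripper_width"])
d=snap("scene","s9"); w=snap("wrist","w9")
a=cv2.resize(d["image"][170:230,265:340,::-1],(400,320),interpolation=cv2.INTER_CUBIC)
b=cv2.resize(w["image"][180:340,220:420,::-1],(400,320),interpolation=cv2.INTER_CUBIC)
cv2.imwrite("pics/c9.png",np.hstack([a,b]))
E
```

```text
[ 0.57767052 -0.17620547 -0.02672351] 7.7 [ 0.24983743 -0.49570757  0.07359861] 0.3490511689192144
```

View pics/c9.png

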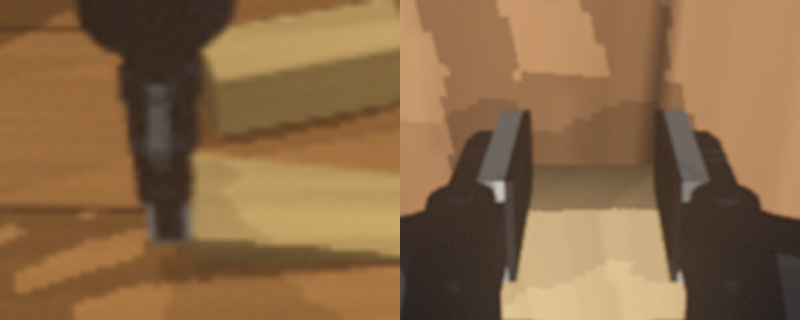

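```bash
python3 - <<'E'
from h import *
w=load("w9")
for u in (270,320): print(plane(w,220+130/2,180+209/2,.024),plane(w,220+130/2,180+164/2,0),plane(w,220+250/2,180+209/2,.024))
for n in("w8",): 
  w=load(n); print(plane(w,220+130/2,180+254/2,.024))
E
```

```text
[ 0.59188225 -0.16581122  0.024     ] [ 0.59406908 -0.16434132  0.        ] [ 0.56439611 -0.16790253  0.024     ]
[ 0.59188225 -0.16581122  0.024     ] [ 0.59406908 -0.16434132  0.        ] [ 0.56439611 -0.16790253  0.024     ]
[ 0.59285177 -0.17559994  0.024     ]
```

Request:
servo_tool --targets '[{"tx":-7,"ty":-0.4,"tz":0,"ax":0,"ay":0,"az":-0.7,"grip":35},{"tx":-7,"ty":-0.5,"tz":0,"ax":0,"ay":0,"az":-0.7,"grip":35},{"tx":-7,"ty":-0.6,"tz":0,"ax":0,"ay":0,"az":-0.7,"grip":35},{"tx":-7,"ty":-0.7,"tz":0,"ax":0,"ay":0,"az":-0.7,"grip":35},{"tx":-7,"ty":-0.8,"tz":0,"ax":0,"ay":0,"az":-0.7,"grip":35},{"tx":-7,"ty":-0.9,"tz":0,"ax":0,"ay":0,"az":-0.7,"grip":35},{"tx":-4,"ty":-0.5,"tz":0,"ax":0,"ay":0,"az":0,"grip":35},{"tx":0,"ty":0,"tz":0,"ax":0,"ay":0,"az":0,"grip":35}]'

```text
t: 8.47
tcp_pos: [0.577, -0.1294, -0.0268]
ee_rot: [3.142, 0.0, -1.422]
contact_force: [-0.7, -0.4, -0.4]
gripper_width: 0.347
```

```bash
python3 - <<'E'
from h import *
s=arm.sense(); print(s["tcp_pos"],s["ee_rot"],s["t"],s["contact_force"],s["gripper_width"])
d=snap("scene","s10"); t=snap("top","t10")
cv2.imwrite("pics/s10z.png",cv2.resize(d["image"][170:260,280:400,::-1],(800,600),interpolation=cv2.INTER_CUBIC))
cv2.imwrite("pics/t10z.png",cv2.resize(t["image"][170:260,230:350,::-1],(800,600),interpolation=cv2.INTER_CUBIC))
E
```

```text
[ 0.57701547 -0.12937904 -0.02678752] [ 3.14156240e+00  1.17688085e-04 -1.42174949e+00] 8.4667 [-0.67139513 -0.38819124 -0.42893272] 0.3473063540738232
```

View pics/s10z.png

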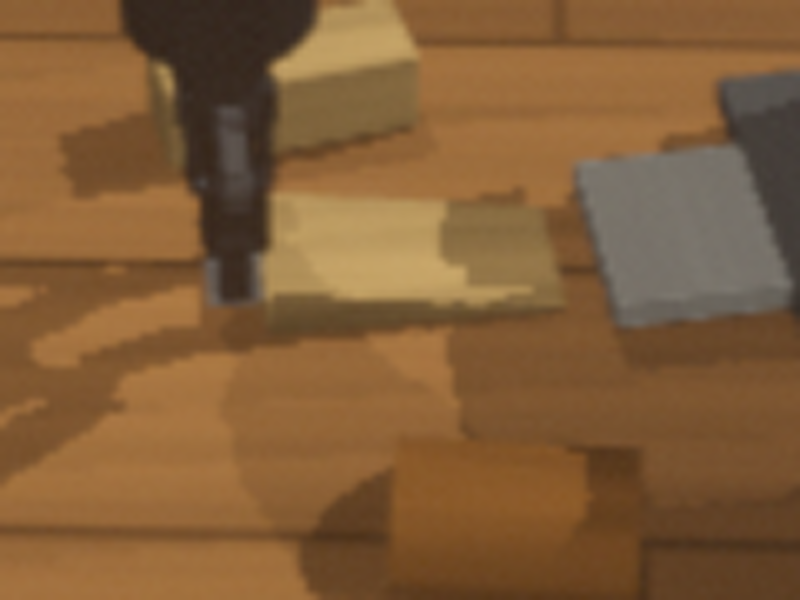

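View pics/t10z.png

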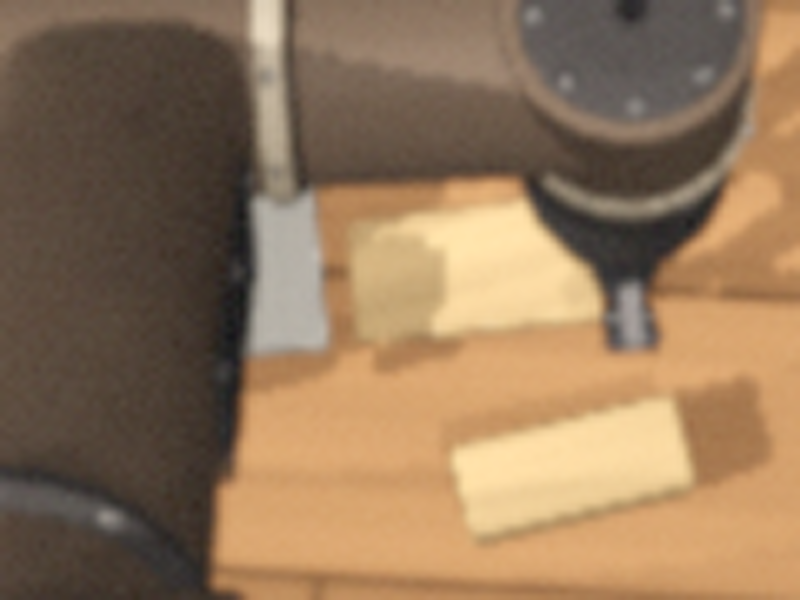

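```bash
python3 - <<'E'
from h import *
s=load("s10");t=load("t10"); k=800/120
S=lambda u,v,z: np.round(plane(s,280+(u-2.8)/k,170+(v-2.8)/k,z)[:2]*1000)
T=lambda u,v,z: np.round(plane(t,230+(u-2.8)/k,170+(v-2.8)/k,z)[:2]*1000)
print("thin S",S(546,208,.004),S(565,306,.004),"T",T(348,225,.004),T(363,344,.004))
print("lug top outer S",S(576,167,.024),S(619,312,.024),"T near",T(328,350,.024),"top",T(318,230,.024))
print("lug inner S",S(740,145,.03), S(800,285,.03))
E
```

```text
thin S [529.  -4.] [588.   3.] T [585.   5.] [525.  -7.]
lug top outer S [526.   8.] [613.  23.] T near [518.   8.] top [577.  18.]
lug inner S [517.  75.] [603.  93.]
```

Request:
servo_tool --targets '[{"tx":-4,"ty":-1,"tz":0,"ax":0,"ay":0,"az":0,"grip":35},{"tx":-4,"ty":-1,"tz":0,"ax":0,"ay":0,"az":0,"grip":35},{"tx":-4,"ty":-1,"tz":0,"ax":0,"ay":0,"az":0,"grip":35},{"tx":-4,"ty":-1,"tz":0,"ax":0,"ay":0,"az":0,"grip":35},{"tx":-4,"ty":-1,"tz":0,"ax":0,"ay":0,"az":0,"grip":35},{"tx":-4,"ty":-1,"tz":0,"ax":0,"ay":0,"az":0,"grip":35},{"tx":-4,"ty":-1,"tz":0,"ax":0,"ay":0,"az":0,"grip":35},{"tx":0,"ty":0,"tz":0,"ax":0,"ay":0,"az":0,"grip":35}]'

```text
t: 9.23
tcp_pos: [0.58, -0.1009, -0.0268]
ee_rot: [-3.141, 0.0, -1.422]
contact_force: [0.5, 0.6, -0.9]
gripper_width: 0.35
```

```bash
python3 - <<'E'
from h import *
s=arm.sense(); print(s["tcp_pos"],s["ee_rot"],s["t"],s["contact_force"],s["gripper_width"])
d=snap("scene","s11"); t=snap("top","t11")
a=cv2.resize(d["image"][170:230,320:395,::-1],(400,320),interpolation=cv2.INTER_CUBIC)
b=cv2.resize(t["image"][180:240,250:325,::-1],(400,320),interpolation=cv2.INTER_CUBIC)
cv2.imwrite("pics/c11.png",np.hstack([a,b]))
E
```

```text
[ 0.58000201 -0.10088636 -0.0267594 ] [-3.14141275e+00  3.95409377e-05 -1.42208957e+00] 9.2333 [ 0.53406988  0.60879966 -0.88455926] 0.35016981162500693
```

View pics/c11.png

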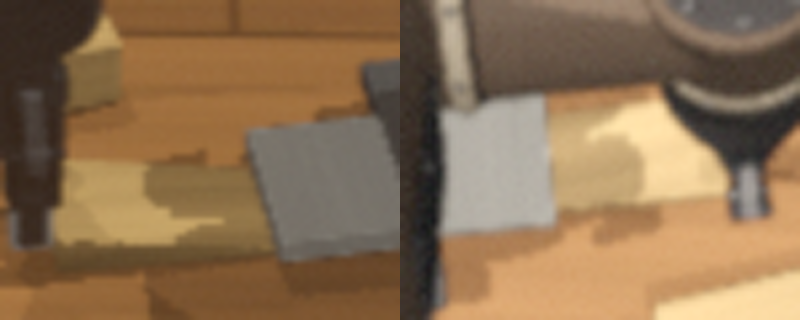

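Request:
servo_tool --targets '[{"tx":-4,"ty":-0.4,"tz":0,"ax":0,"ay":0,"az":0,"grip":35},{"tx":-4,"ty":-0.4,"tz":0,"ax":0,"ay":0,"az":0,"grip":35},{"tx":-4,"ty":-0.4,"tz":0,"ax":0,"ay":0,"az":0,"grip":35},{"tx":-4,"ty":-0.4,"tz":0,"ax":0,"ay":0,"az":0,"grip":35},{"tx":-4,"ty":-0.4,"tz":0,"ax":0,"ay":0,"az":0,"grip":35},{"tx":-4,"ty":-0.4,"tz":0,"ax":0,"ay":0,"az":0,"grip":35},{"tx":-4,"ty":-0.4,"tz":0,"ax":0,"ay":0,"az":0,"grip":35},{"tx":-4,"ty":-0.4,"tz":0,"ax":0,"ay":0,"az":0,"grip":35}]'

```text
t: 10.0
tcp_pos: [0.5784, -0.0703, -0.0267]
ee_rot: [3.141, -0.001, -1.422]
contact_force: [1.8, -11.2, -1.6]
gripper_width: 0.35
```

Request:
servo_tool --targets '[{"tx":-3,"ty":-0.3,"tz":0,"ax":0,"ay":0,"az":0,"grip":35},{"tx":-3,"ty":-0.3,"tz":0,"ax":0,"ay":0,"az":0,"grip":35},{"tx":-3,"ty":-0.3,"tz":0,"ax":0,"ay":0,"az":0,"grip":35},{"tx":-3,"ty":-0.3,"tz":0,"ax":0,"ay":0,"az":0,"grip":35}]'

```text
t: 10.33
tcp_pos: [0.5776, -0.0586, -0.0268]
ee_rot: [3.141, -0.001, -1.422]
contact_force: [2.0, -10.8, -1.5]
gripper_width: 0.348
```

```bash
python3 - <<'E'
from h import *
s=arm.sense(); print(s["tcp_pos"],s["ee_rot"],s["t"],s["contact_force"],s["gripper_width"],[k for k in s])
d=snap("scene","s12"); t=snap("top","t12")
a=cv2.resize(d["image"][170:230,320:395,::-1],(400,320),interpolation=cv2.INTER_CUBIC)
b=cv2.resize(t["image"][180:240,250:325,::-1],(400,320),interpolation=cv2.INTER_CUBIC)
cv2.imwrite("pics/c12.png",np.hstack([a,b]))
E
```

```text
[ 0.57759666 -0.05863315 -0.02676327] [ 3.14094684e+00 -1.46391144e-03 -1.42230791e+00] 10.3333 [  1.97434271 -10.81795384  -1.49949739] 0.3482420320095986 ['t', 'joint_positions', 'joint_velocities', 'tau', 'tcp_pos', 'ee_rot', 'contact_force', 'torque', 'gripper_width']
```

View pics/c12.png

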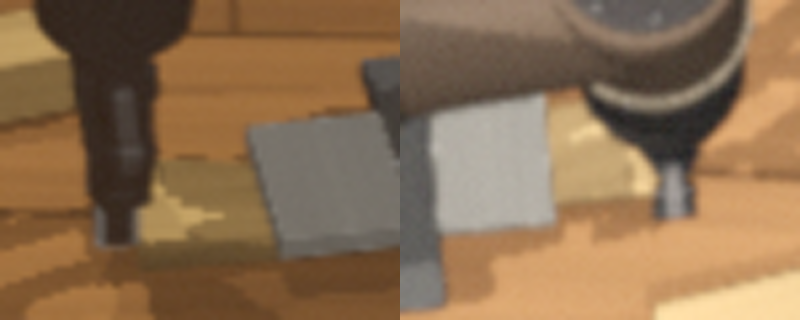

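Request:
servo_tool --targets '[{"tx":-3,"ty":-0.3,"tz":0,"ax":0,"ay":0,"az":0,"grip":35},{"tx":-3,"ty":-0.3,"tz":0,"ax":0,"ay":0,"az":0,"grip":35},{"tx":-3,"ty":-0.3,"tz":0,"ax":0,"ay":0,"az":0,"grip":35},{"tx":-3,"ty":-0.3,"tz":0,"ax":0,"ay":0,"az":0,"grip":35},{"tx":-3,"ty":-0.3,"tz":0,"ax":0,"ay":0,"az":0,"grip":35},{"tx":-3,"ty":-0.3,"tz":0,"ax":0,"ay":0,"az":0,"grip":35}]'

```text
t: 10.93
tcp_pos: [0.5763, -0.0408, -0.0268]
ee_rot: [3.14, -0.002, -1.423]
contact_force: [1.4, -11.0, -0.3]
gripper_width: 0.351
```

Request:
servo_tool --targets '[{"tx":-1.5,"ty":-0.1,"tz":0,"ax":0,"ay":0,"az":0,"grip":35},{"tx":-1.5,"ty":-0.1,"tz":0,"ax":0,"ay":0,"az":0,"grip":35}]'

```text
t: 11.1
tcp_pos: [0.5761, -0.0377, -0.0268]
ee_rot: [3.14, -0.002, -1.422]
contact_force: [0.5, -10.7, 0.0]
gripper_width: 0.349
```

Request:
servo_tool --targets '[{"tx":-1.5,"ty":0,"tz":0,"ax":0,"ay":0,"az":0,"grip":35},{"tx":-1,"ty":0,"tz":0,"ax":0,"ay":0,"az":0,"grip":35}]'

```text
t: 11.27
tcp_pos: [0.5757, -0.0352, -0.0268]
ee_rot: [3.14, -0.001, -1.423]
contact_force: [2.5, -10.6, -0.1]
gripper_width: 0.348
```

```bash
python3 - <<'E'
from h import *
s=arm.sense(); print(s["tcp_pos"],s["ee_rot"],s["t"],s["contact_force"],s["gripper_width"])
d=snap("scene","s13"); t=snap("top","t13")
a=cv2.resize(d["image"][170:230,320:395,::-1],(400,320),interpolation=cv2.INTER_CUBIC)
b=cv2.resize(t["image"][180:240,250:325,::-1],(400,320),interpolation=cv2.INTER_CUBIC)
cv2.imwrite("pics/c13.png",np.hstack([a,b]))
E
```

```text
[ 0.5757126  -0.03523339 -0.02682185] [ 3.14026012e+00 -1.49317418e-03 -1.42251823e+00] 11.2667 [  2.50323067 -10.56197552  -0.12189623] 0.3480043946804638
```

View pics/c13.png

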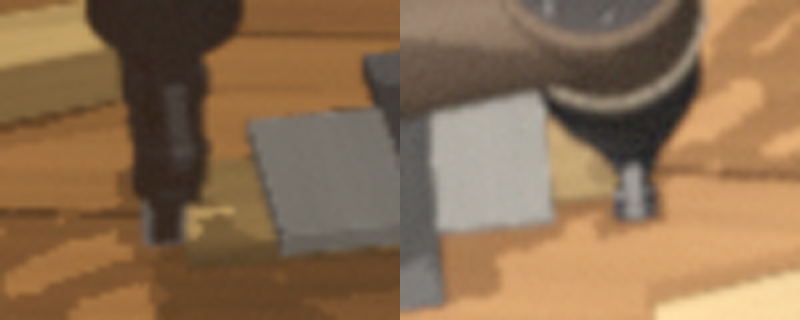

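Not jammed yet; about 78 mm in. Continuing in small steps, watching for the force rise.

Request:
servo_tool --targets '[{"tx":-1,"ty":0,"tz":0,"ax":0,"ay":0,"az":0,"grip":35},{"tx":-1,"ty":0,"tz":0,"ax":0,"ay":0,"az":0,"grip":35}]'

```text
t: 11.53
tcp_pos: [0.5754, -0.0333, -0.0268]
ee_rot: [3.14, -0.001, -1.423]
contact_force: [1.5, -10.5, 0.3]
gripper_width: 0.35
```

Request:
servo_tool --targets '[{"tx":-1,"ty":0,"tz":0,"ax":0,"ay":0,"az":0,"grip":35},{"tx":-1,"ty":0,"tz":0,"ax":0,"ay":0,"az":0,"grip":35}]'

```text
t: 11.7
tcp_pos: [0.5752, -0.0314, -0.0268]
ee_rot: [3.14, -0.001, -1.423]
contact_force: [1.5, -10.8, -1.3]
gripper_width: 0.347
```

Request:
servo_tool --targets '[{"tx":-1,"ty":0,"tz":0,"ax":0,"ay":0,"az":0,"grip":35}]'

```text
t: 11.78
tcp_pos: [0.575, -0.0304, -0.0268]
ee_rot: [3.14, -0.002, -1.423]
contact_force: [1.5, -10.8, -0.8]
gripper_width: 0.348
```

Request:
servo_tool --targets '[{"tx":-1,"ty":0,"tz":0,"ax":0,"ay":0,"az":0,"grip":35}]'

```text
t: 11.87
tcp_pos: [0.5748, -0.0294, -0.0268]
ee_rot: [3.14, -0.002, -1.423]
contact_force: [1.3, -10.2, 1.3]
gripper_width: 0.355
```

Request:
servo_tool --targets '[{"tx":-1,"ty":0,"tz":0,"ax":0,"ay":0,"az":0,"grip":35},{"tx":-1,"ty":0,"tz":0,"ax":0,"ay":0,"az":0,"grip":35}]'

```text
t: 12.03
tcp_pos: [0.5746, -0.0277, -0.0268]
ee_rot: [3.14, -0.002, -1.423]
contact_force: [2.5, -16.4, -1.3]
gripper_width: 0.355
```

Request:
servo_tool --targets '[{"tx":-1,"ty":0,"tz":0,"ax":0,"ay":0,"az":0,"grip":35}]'

```text
t: 12.12
tcp_pos: [0.5745, -0.0275, -0.0268]
ee_rot: [3.14, -0.003, -1.422]
contact_force: [5.9, -21.5, -2.5]
gripper_width: 0.352
```

Request:
servo_tool --targets '[{"tx":-1,"ty":0,"tz":0,"ax":0,"ay":0,"az":0,"grip":35}]'

```text
t: 12.2
tcp_pos: [0.5744, -0.0272, -0.0268]
ee_rot: [3.14, -0.003, -1.422]
contact_force: [7.2, -27.4, -4.0]
gripper_width: 0.348
```

Request:
servo_tool --targets '[{"tx":-1,"ty":0,"tz":0,"ax":0,"ay":0,"az":0,"grip":35}]'

```text
t: 12.28
tcp_pos: [0.5743, -0.0271, -0.0268]
ee_rot: [3.14, -0.004, -1.422]
contact_force: [9.1, -32.3, -3.7]
gripper_width: 0.352
```

Request:
servo_tool --targets '[{"tx":2,"ty":0,"tz":0,"ax":0,"ay":0,"az":0,"grip":35},{"tx":3,"ty":0,"tz":0,"ax":0,"ay":0,"az":0,"grip":35},{"tx":10,"ty":0,"tz":0,"ax":0,"ay":0,"az":0,"grip":35},{"tx":15,"ty":0,"tz":0,"ax":0,"ay":0,"az":0,"grip":0},{"tx":5,"ty":0,"tz":-20,"ax":0,"ay":0,"az":0,"grip":0},{"tx":0,"ty":0,"tz":-30,"ax":0,"ay":0,"az":0,"grip":0},{"tx":0,"ty":0,"tz":-30,"ax":0,"ay":0,"az":0,"grip":0},{"tx":0,"ty":0,"tz":-10,"ax":0,"ay":0,"az":0,"grip":0}]'

```text
t: 12.95
tcp_pos: [0.5823, -0.0577, 0.0675]
ee_rot: [-3.136, -0.0, -1.422]
contact_force: [0.5, 0.2, 0.3]
gripper_width: -0.001
```

Request:
servo_tool --targets '[{"tx":0,"ty":0,"tz":0,"ax":0,"ay":0,"az":0,"grip":0},{"tx":0,"ty":0,"tz":0,"ax":0,"ay":0,"az":0,"grip":0}]'

```text
t: 13.12
tcp_pos: [0.5801, -0.0575, 0.0637]
ee_rot: [-3.14, 0.001, -1.423]
contact_force: [-0.0, -1.2, -0.1]
gripper_width: -0.003
```

```bash
python3 - <<'E'
from h import *
s=arm.sense(); print(s["tcp_pos"],s["ee_rot"],s["t"],s["contact_force"],s["gripper_width"])
d=snap("scene","s14"); t=snap("top","t14"); w=snap("wrist","w14")
cv2.imwrite("pics/s14z.png",cv2.resize(d["image"][140:260,290:450,::-1],(800,600),interpolation=cv2.INTER_CUBIC))
a=cv2.resize(t["image"][180:240,250:325,::-1],(400,320),interpolation=cv2.INTER_CUBIC)
b=cv2.resize(w["image"][:,:,::-1],(400,250))
c=np.zeros((320,400,3),np.uint8); c[:250]=b
cv2.imwrite("pics/c14.png",np.hstack([a,c]))
E
```

```text
[ 0.58006148 -0.05748854  0.06370772] [-3.13986238e+00  6.20077263e-04 -1.42277501e+00] 13.1167 [-0.02481913 -1.15990118 -0.05730808] -0.002722355529225397
```

View pics/s14z.png

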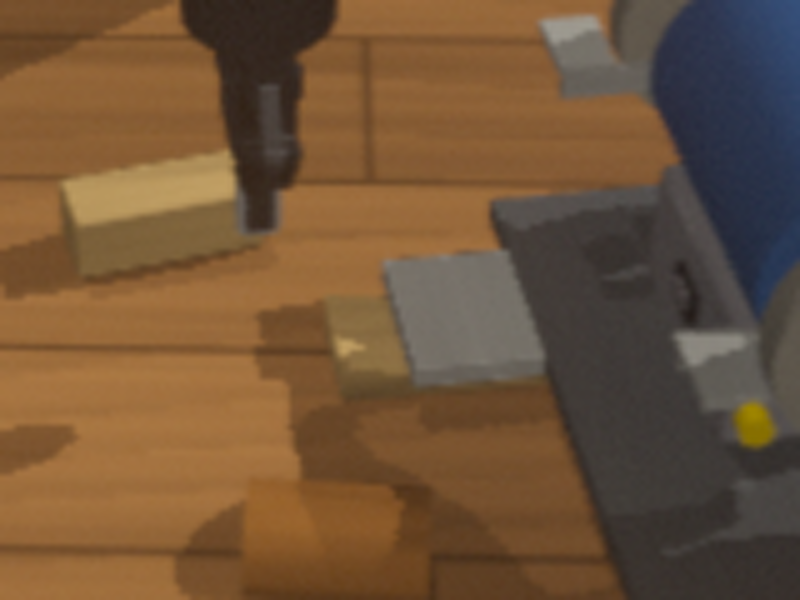

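View pics/c14.png

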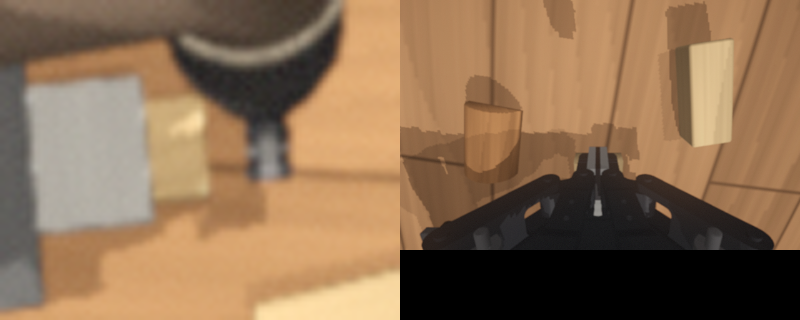

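```bash
python3 - <<'E'
from h import *
d=load("s14");t=load("t14")
S=lambda u,v,z: plane(d,290+(u-2)/5,140+(v-2)/5,z)
c=[S(384,262,.032),S(415,382,.032),S(508,250,.032),S(545,358,.032)]
print(np.round(c,4)[:,:2].tolist(),np.mean(c,0))
T=lambda u,v,z: plane(t,250+(u-2)/5.333,180+(v-2)/5.333,z)
c=[T(141,76,.032),T(152,222,.032),T(27,86,.032),T(38,233,.032)]
print(np.round(c,4)[:,:2].tolist(),np.mean(c,0))
print("wedge top thick S",S(327,297,.024),S(345,392,.024)," T",T(205,97,.024),T(208,196,.024))
print("tip",[S(262,233,z) for z in (.07,.08,.09,.1)])
E
```

```text
[[0.5242, 0.0088], [0.6205, 0.0225], [0.5124, 0.0769], [0.6006, 0.0904]] [0.56443211 0.04965093 0.032     ]
[[0.6088, 0.0236], [0.5189, 0.0097], [0.5982, 0.0928], [0.5078, 0.078]] [0.55844879 0.0510051  0.032     ]
wedge top thick S [ 0.54488005 -0.02209678  0.024     ] [ 0.62029626 -0.01316604  0.024     ]  T [ 0.59997924 -0.01590975  0.024     ] [ 0.53850865 -0.02235036  0.024     ]
tip [array([ 0.54744362, -0.05743154,  0.07      ]), array([ 0.55982656, -0.05727622,  0.08      ]), array([ 0.57220951, -0.0571209 ,  0.09      ]), array([ 0.58459246, -0.05696558,  0.1       ])]
```

Request:
servo_tool --targets '[{"tx":0,"ty":0,"tz":0,"ax":0,"ay":-6,"az":0,"grip":0},{"tx":0,"ty":0,"tz":0,"ax":0,"ay":-6,"az":0,"grip":0},{"tx":0,"ty":0,"tz":0,"ax":0,"ay":-6,"az":0,"grip":0},{"tx":0,"ty":0,"tz":0,"ax":0,"ay":0,"az":0,"grip":0}]'

```text
t: 13.6
tcp_pos: [0.5799, -0.0605, 0.0612]
ee_rot: [3.14, 0.321, -1.428]
contact_force: [0.9, 0.3, 0.1]
gripper_width: 0.001
```

```bash
python3 - <<'E'
from h import *
from scipy.spatial.transform import Rotation as R
s=arm.sense(); M=R.from_euler('xyz',s["ee_rot"]).as_matrix(); print(s["tcp_pos"],s["t"],s["contact_force"],"\n",np.round(M,3),s["joint_positions"])
d=snap("scene","s15"); cv2.imwrite("pics/s15z.png",cv2.resize(d["image"][80:260,260:500,::-1],(800,600),interpolation=cv2.INTER_CUBIC))
tip=s["tcp_pos"]-.034*M[:,2]; print("tip",tip, "proj",proj(d,tip))
E
```

```text
[ 0.57990781 -0.06052103  0.06119421] 13.6 [0.93980282 0.29589562 0.12702817] 
 [[ 0.135 -0.99  -0.047]
 [-0.939 -0.143  0.312]
 [-0.315  0.002 -0.949]] [-0.01453801  0.41285495 -0.1367251  -0.35623454 -1.10183552  0.3329973 ]
tip [ 0.58149734 -0.07112253  0.09346001] proj (np.float64(336.46469993755863), np.float64(187.35996447326278))
```

View pics/s15z.png

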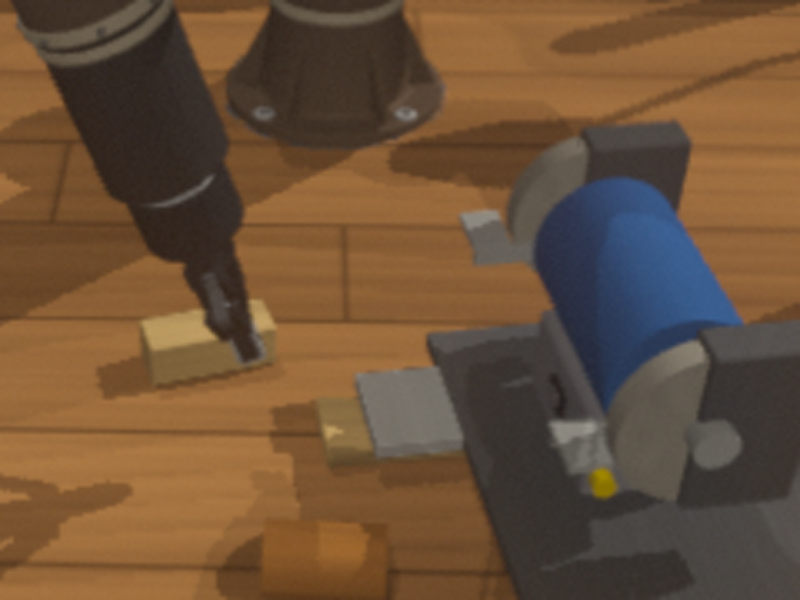

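Request:
servo_tool --targets '[{"tx":-28,"ty":0.8,"tz":9.3,"ax":0,"ay":0,"az":0,"grip":0},{"tx":-28,"ty":0.8,"tz":9.3,"ax":0,"ay":0,"az":0,"grip":0},{"tx":-28,"ty":0.8,"tz":9.3,"ax":0,"ay":0,"az":0,"grip":0},{"tx":-28,"ty":0.8,"tz":9.3,"ax":0,"ay":0,"az":0,"grip":0},{"tx":5,"ty":0,"tz":14,"ax":0,"ay":0,"az":0,"grip":0},{"tx":5,"ty":0,"tz":14,"ax":0,"ay":0,"az":0,"grip":0},{"tx":0,"ty":0,"tz":0,"ax":0,"ay":0,"az":0,"grip":0},{"tx":0,"ty":0,"tz":0,"ax":0,"ay":0,"az":0,"grip":0}]'

```text
t: 14.32
tcp_pos: [0.558, 0.058, 0.0316]
ee_rot: [3.138, 0.313, -1.423]
contact_force: [0.4, -0.9, 0.6]
gripper_width: 0.002
```

```bash
python3 - <<'E'
from h import *
from scipy.spatial.transform import Rotation as R
s=arm.sense(); M=R.from_euler('xyz',s["ee_rot"]).as_matrix(); print(s["tcp_pos"],s["t"],s["contact_force"])
d=snap("scene","s16"); cv2.imwrite("pics/s16z.png",cv2.resize(d["image"][80:260,260:500,::-1],(800,600),interpolation=cv2.INTER_CUBIC))
tip=s["tcp_pos"]-.034*M[:,2]; print("tip",tip, "proj",proj(d,tip)); print("to top",M.T@(np.array([.5615,.047,.032])-tip)*1000)
E
```

```text
[0.55795026 0.05800041 0.03156255] 14.3167 [ 0.35348015 -0.86103786  0.5954474 ]
tip [0.5596059  0.04766118 0.06391002] proj (np.float64(382.03815310543223), np.float64(191.44147981297473))
to top [10.71503025 -1.87379064 30.06578576]
```

View pics/s16z.png

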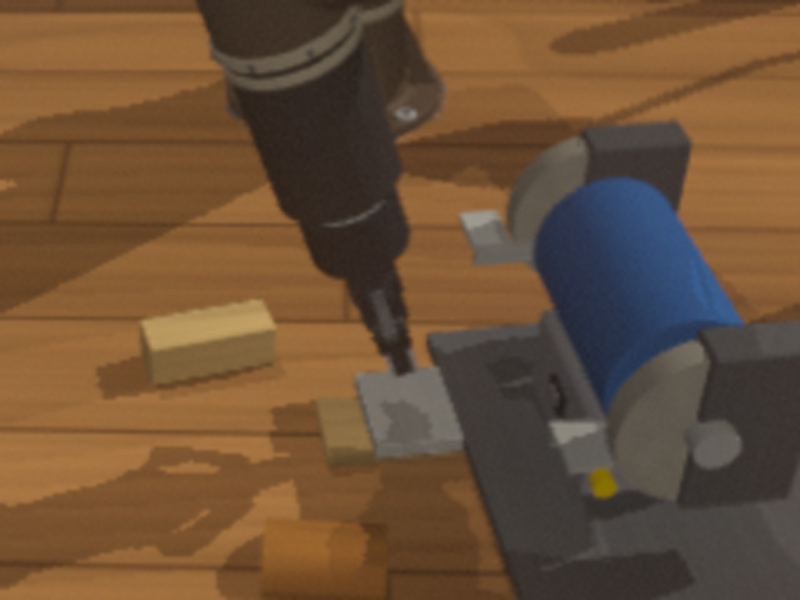

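Request:
servo_tool --targets '[{"tx":2.5,"ty":-0.5,"tz":7.6,"ax":0,"ay":0,"az":0,"grip":0},{"tx":2.5,"ty":-0.5,"tz":7.6,"ax":0,"ay":0,"az":0,"grip":0},{"tx":1.6,"ty":0,"tz":4.8,"ax":0,"ay":0,"az":0,"grip":0},{"tx":0.6,"ty":0,"tz":1.9,"ax":0,"ay":0,"az":0,"grip":0}]'

```text
t: 14.7
tcp_pos: [0.5596, 0.0574, 0.0085]
ee_rot: [3.14, 0.314, -1.424]
contact_force: [-0.0, -0.5, -0.2]
gripper_width: -0.002
```

Request:
servo_tool --targets '[{"tx":0.6,"ty":0,"tz":1.9,"ax":0,"ay":0,"az":0,"grip":0}]'

```text
t: 14.78
tcp_pos: [0.5601, 0.0575, 0.0071]
ee_rot: [3.141, 0.314, -1.423]
contact_force: [-0.2, 0.3, 0.8]
gripper_width: 0.0
```

Request:
servo_tool --targets '[{"tx":0.6,"ty":0,"tz":1.9,"ax":0,"ay":0,"az":0,"grip":0}]'

```text
t: 14.87
tcp_pos: [0.5603, 0.0575, 0.0054]
ee_rot: [3.141, 0.314, -1.423]
contact_force: [-0.5, 0.8, 0.5]
gripper_width: -0.003
```

Request:
servo_tool --targets '[{"tx":0.6,"ty":0,"tz":1.9,"ax":0,"ay":0,"az":0,"grip":0}]'

```text
t: 14.95
tcp_pos: [0.5604, 0.0577, 0.0037]
ee_rot: [-3.141, 0.314, -1.423]
contact_force: [0.4, 0.9, 0.1]
gripper_width: 0.0
```

Request:
servo_tool --targets '[{"tx":0.6,"ty":0,"tz":1.9,"ax":0,"ay":0,"az":0,"grip":0}]'

```text
t: 15.03
tcp_pos: [0.5604, 0.0577, 0.0017]
ee_rot: [-3.141, 0.314, -1.423]
contact_force: [0.1, 1.1, 0.1]
gripper_width: 0.0
```

Request:
servo_tool --targets '[{"tx":0.3,"ty":0,"tz":1,"ax":0,"ay":0,"az":0,"grip":0}]'

```text
t: 15.12
tcp_pos: [0.5602, 0.0578, 0.0005]
ee_rot: [3.142, 0.314, -1.423]
contact_force: [0.1, 0.0, 0.3]
gripper_width: -0.001
```

Request:
servo_tool --targets '[{"tx":0.3,"ty":0,"tz":1,"ax":0,"ay":0,"az":0,"grip":0}]'

```text
t: 15.2
tcp_pos: [0.5603, 0.0579, -0.0004]
ee_rot: [-3.142, 0.314, -1.423]
contact_force: [-0.3, 0.4, 0.3]
gripper_width: -0.002
```

Request:
servo_tool --targets '[{"tx":0.3,"ty":0,"tz":1,"ax":0,"ay":0,"az":0,"grip":0}]'

```text
t: 15.28
tcp_pos: [0.5604, 0.0579, -0.0011]
ee_rot: [-3.141, 0.314, -1.422]
contact_force: [-2.7, -0.7, 11.8]
gripper_width: -0.001
```

Request:
servo_tool --targets '[{"tx":0.2,"ty":0,"tz":0.6,"ax":0,"ay":0,"az":0,"grip":0},{"tx":0,"ty":0,"tz":0,"ax":0,"ay":0,"az":0,"grip":0}]'

```text
t: 15.45
tcp_pos: [0.5604, 0.0579, -0.0011]
ee_rot: [-3.141, 0.314, -1.422]
contact_force: [-2.4, -0.4, 8.2]
gripper_width: -0.0
```

Request:
servo_tool --targets '[{"tx":0.2,"ty":0,"tz":0.6,"ax":0,"ay":0,"az":0,"grip":0},{"tx":0,"ty":0,"tz":0,"ax":0,"ay":0,"az":0,"grip":0},{"tx":0,"ty":0,"tz":0,"ax":0,"ay":0,"az":0,"grip":0}]'

```text
t: 15.7
tcp_pos: [0.5604, 0.0579, -0.0012]
ee_rot: [-3.141, 0.314, -1.421]
contact_force: [-4.3, 0.1, 13.0]
gripper_width: 0.002
```

```bash
python3 - <<'E'
from h import *
s=arm.sense(); print(s["tcp_pos"],s["t"],s["contact_force"])
d=snap("scene","s17"); cv2.imwrite("pics/s17z.png",cv2.resize(d["image"][80:260,260:500,::-1],(800,600),interpolation=cv2.INTER_CUBIC))
E
```

```text
[ 0.56044874  0.05789446 -0.0011657 ] 15.7 [-4.34459076  0.08830029 12.99508245]
```

View pics/s17z.png

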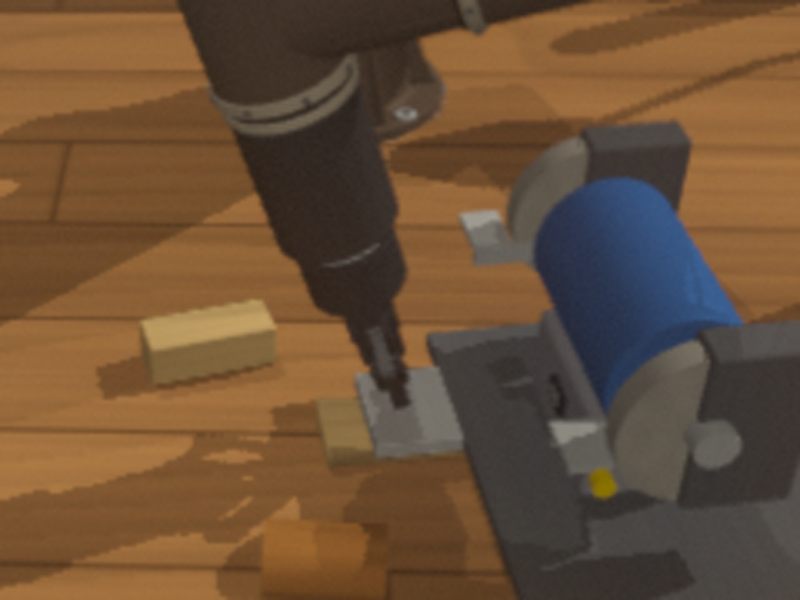

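Request:
servo_tool --targets '[{"tx":0.3,"ty":0,"tz":1,"ax":0,"ay":0,"az":0,"grip":0},{"tx":0.3,"ty":0,"tz":1,"ax":0,"ay":0,"az":0,"grip":0},{"tx":0,"ty":0,"tz":0,"ax":0,"ay":0,"az":0,"grip":0}]'

```text
t: 16.0
tcp_pos: [0.5605, 0.0579, -0.0015]
ee_rot: [-3.14, 0.315, -1.42]
contact_force: [-8.8, -1.8, 28.2]
gripper_width: -0.0
```

Request:
servo_tool --targets '[{"tx":0,"ty":0,"tz":0,"ax":0,"ay":0,"az":0,"grip":0},{"tx":0,"ty":0,"tz":0,"ax":0,"ay":0,"az":0,"grip":0},{"tx":0,"ty":0,"tz":0,"ax":0,"ay":0,"az":0,"grip":0},{"tx":0,"ty":0,"tz":0,"ax":0,"ay":0,"az":0,"grip":0}]'

```text
t: 16.33
tcp_pos: [0.5605, 0.0579, -0.0015]
ee_rot: [-3.14, 0.315, -1.42]
contact_force: [-7.4, -2.1, 27.7]
gripper_width: -0.002
```

Firm at 28 N with no sink. Now I'll release straight up and then move out.

Request:
servo_tool --targets '[{"tx":-0.9,"ty":0,"tz":-2.9,"ax":0,"ay":0,"az":0,"grip":0},{"tx":-1.6,"ty":0,"tz":-4.8,"ax":0,"ay":0,"az":0,"grip":0},{"tx":-6,"ty":0,"tz":-19,"ax":0,"ay":0,"az":0,"grip":0},{"tx":-10,"ty":0,"tz":-30,"ax":0,"ay":0,"az":0,"grip":0},{"tx":-5,"ty":0,"tz":-35,"ax":0,"ay":0,"az":0,"grip":0},{"tx":20,"ty":0,"tz":-30,"ax":0,"ay":0,"az":0,"grip":0},{"tx":35,"ty":0,"tz":-15,"ax":0,"ay":0,"az":0,"grip":0},{"tx":35,"ty":0,"tz":-15,"ax":0,"ay":0,"az":0,"grip":0}]'

```text
t: 17.0
tcp_pos: [0.5776, -0.0515, 0.1215]
ee_rot: [-3.137, 0.313, -1.419]
contact_force: [-0.1, 0.3, -1.3]
gripper_width: 0.0
```

Request:
servo_tool --targets '[{"tx":35,"ty":0,"tz":-15,"ax":0,"ay":0,"az":0,"grip":0},{"tx":35,"ty":0,"tz":-15,"ax":0,"ay":0,"az":0,"grip":0},{"tx":0,"ty":0,"tz":0,"ax":0,"ay":0,"az":0,"grip":0},{"tx":0,"ty":0,"tz":0,"ax":0,"ay":0,"az":0,"grip":0},{"tx":0,"ty":0,"tz":0,"ax":0,"ay":0,"az":0,"grip":0}]'

```text
t: 17.42
tcp_pos: [0.5874, -0.1262, 0.1254]
ee_rot: [3.141, 0.315, -1.424]
contact_force: [-0.5, 0.2, 0.1]
gripper_width: 0.001
```

```bash
python3 - <<'E'
from h import *
s=arm.sense(); print(s["tcp_pos"],s["t"],s["contact_force"])
d=snap("scene","s18"); cv2.imwrite("pics/s18z.png",cv2.resize(d["image"][140:260,290:450,::-1],(800,600),interpolation=cv2.INTER_CUBIC))
t=snap("top","t18"); 
S=lambda u,v,z: plane(d,290+(u-2)/5,140+(v-2)/5,z)
E
```

```text
[ 0.58743962 -0.1261508   0.12541461] 17.4167 [-0.4993808   0.22659863  0.09506412]
```

View pics/s18z.png

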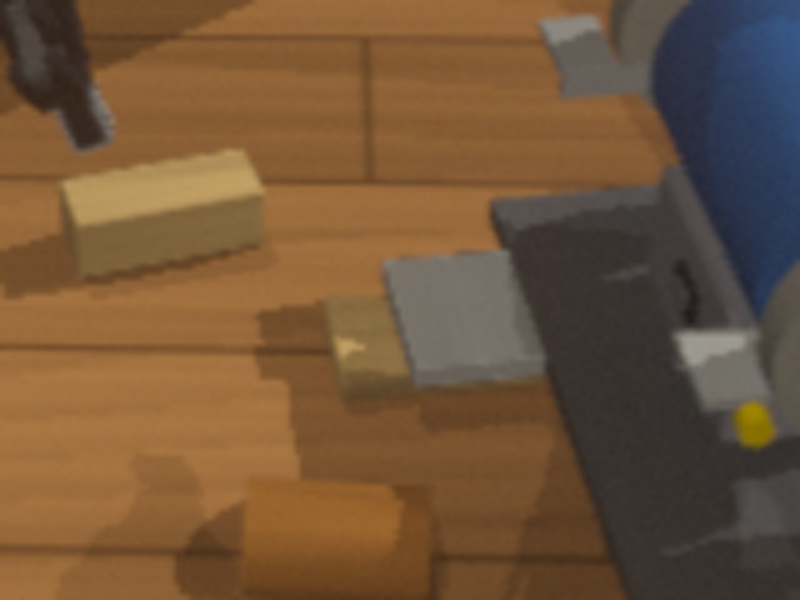

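View pics/s18.png

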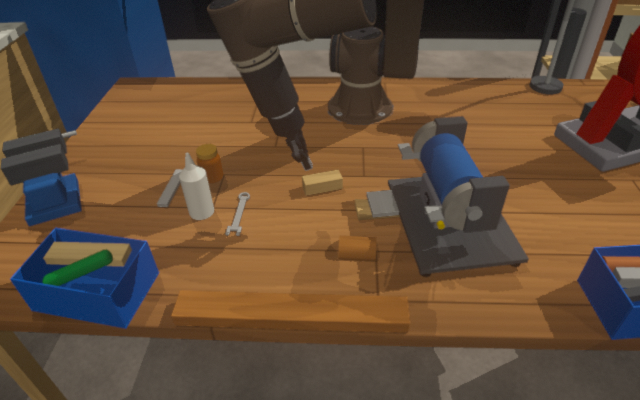

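View pics/t18.png

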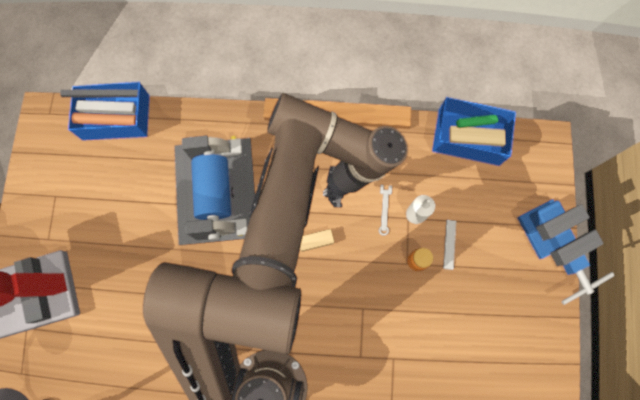

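```bash
python3 - <<'E'
from h import *
a=load("s14")["image"][185:225,350:405].astype(int);b=load("s18")["image"][185:225,350:405].astype(int); print(abs(a-b).mean())
print(arm.close_job())
E
```

```text
2.702121212121212
the job is handed in; nothing more can be done
None
```

The wedge is in under the lug, thin end first, and the lug stayed firm when I pressed it. The job is handed in at about 17.5 s with the robot touching nothing.

- **Pushing in:** I pushed on the thick end with two spread fingertips and turned the wedge a few degrees to square it with the lug. Sliding in took about 11 N. It then jammed, with the force rising from about 11 to 34 N over the last 2 mm, at roughly 84–86 mm under the edge by tool travel.
- **Press check:** With the shut fingertips at the lug's centre I pressed with up to 28 N and held for about 0.3 s. The fingertip sank less than 0.5 mm. I then lifted straight off and backed away.
- **Last pictures:** The wedge and lug look the same as before the press, and the wedge sits roughly in the middle of the lug's width. The block, half-round, wrench, bottle, jar and bar show no sign of having moved.

**What disagreed or was not checked:**
- **Tool height:** The reported TCP lay about 34 mm below the visible fingertips. The first push height would therefore have passed over the wedge, so I set heights from pictures and contact force instead.
- **Level:** I judged this from the jam and the pushed-in length; I did not measure the rocking angle.
- **Lug position:** The scene and top cameras placed the lug's centre about 6 mm apart in x, so I used the average.

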